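# Stack the sample tins in a pyramid and lay the instruments in their tray

### The job

Put the soil-sampling set away. Lay all the aluminium tins on their sides in the white rack as a pyramid: three side by side on its floor, the rest saddled squarely in the gaps of the row below, with all ends in line with the rack's front and back. Lay the spatula and the T-shaped scraper flat on the floor of their own compartments of the grey tray, the blade and the crossbar each in the wide pocket that is shaped for it.

Things in the scene. Friction and masses are not known exactly. Their poses are not given: they have to be found in the camera images.
- tin_rack: white plastic rack fixed to the bench, 56 mm deep (x), 156 mm wide (y); origin at the centre of its underside, floor 8 mm above the bench. A wall 34 mm high at either side (136 mm between them); front and back open. Tins lie along its x, 2 mm proud front and back: floor row at y = -46, 0, 46, z = 30 mm (tin centres); saddled row y = -23, 23, z = 67.5; top one y = 0, z = 105
- instrument_tray: grey tray fixed to the bench, 136 (x) by 158 mm (y), origin at the centre of its underside, floor 4 mm thick. Ribs 12 mm high above it bound two compartments along y: spatula's (+x side), 140 mm long inside, pocket 48 mm wide at its +y end, channel 20 mm wide at its -y end; scraper's (-x side), 130 mm long, pocket 64 mm wide at -y, channel 20 mm wide at +y. No ribs in the middle 76 mm
- spatula_bed (a point): centre of the spatula's compartment, on the floor of the tray (4 mm above the bench); its axes are the tray's. The spatula lies right with its origin here and its x axis along the tray's +y (to the robot's left)
- scraper_bed (a point): centre of the scraper's compartment, on the floor of the tray (4 mm above the bench), 60 mm from spatula_bed; its axes are the tray's. The scraper lies right with its origin here and its x axis along the tray's -y (to the robot's right)
- spatula: flat spatula 130 mm long, origin under the middle of its length, which is about its centre of mass; x axis along it to the blade. White handle 14 mm wide, 9 mm thick from x = -65 to 23 mm, steel blade 40 mm wide, 3 mm thick from x = 17 to 65 mm. Lies flat at the start
- spatula_tip (a point): front edge of the spatula's blade, 65 mm from the spatula's origin along its x
- scraper: flat T-shaped scraper 120 mm long, origin under the middle of its length, centre of mass 7 mm from it toward the bar; x axis along it to the bar. White handle 14 mm wide, 9 mm thick from x = -60 to 48 mm, steel crossbar 54 mm wide, 5 mm thick from x = 46 to 60 mm. Lies flat at the start
- scraper_tip (a point): middle of the crossbar's outer edge, 60 mm from the scraper's origin along its x
- tin_1: plain aluminium sample tin with a lid, a closed cylinder 44 mm in diameter, 60 mm long, 0.11 to 0.18 kg, at the start on its side on a grey mat 3 mm thick; origin at its centre, x axis along the cylinder, to the lid. It can roll, with some resistance; its flat ends, 60 mm apart, can be gripped. Four to six tins are present, the others absent
- tin_2: plain aluminium sample tin with a lid, a closed cylinder 44 mm in diameter, 60 mm long, 0.11 to 0.18 kg, at the start on its side on a grey mat 3 mm thick; origin at its centre, x axis along the cylinder, to the lid. It can roll, with some resistance; its flat ends, 60 mm apart, can be gripped. Four to six tins are present, the others absent
- tin_3: plain aluminium sample tin with a lid, a closed cylinder 44 mm in diameter, 60 mm long, 0.11 to 0.18 kg, at the start on its side on a grey mat 3 mm thick; origin at its centre, x axis along the cylinder, to the lid. It can roll, with some resistance; its flat ends, 60 mm apart, can be gripped. Four to six tins are present, the others absent
- tin_4: plain aluminium sample tin with a lid, a closed cylinder 44 mm in diameter, 60 mm long, 0.11 to 0.18 kg, at the start on its side on a grey mat 3 mm thick; origin at its centre, x axis along the cylinder, to the lid. It can roll, with some resistance; its flat ends, 60 mm apart, can be gripped. Four to six tins are present, the others absent
- tin_5: plain aluminium sample tin with a lid, a closed cylinder 44 mm in diameter, 60 mm long, 0.11 to 0.18 kg, at the start on its side on a grey mat 3 mm thick; origin at its centre, x axis along the cylinder, to the lid. It can roll, with some resistance; its flat ends, 60 mm apart, can be gripped. Four to six tins are present, the others absent
- tin_6: plain aluminium sample tin with a lid, a closed cylinder 44 mm in diameter, 60 mm long, 0.11 to 0.18 kg, at the start on its side on a grey mat 3 mm thick; origin at its centre, x axis along the cylinder, to the lid. It can roll, with some resistance; its flat ends, 60 mm apart, can be gripped. Four to six tins are present, the others absent

How it is judged:
By the outcome, as a careful person would: the job done as asked, in the order asked, and still so for the second after the job is handed in, with the robot touching nothing.
Of tin_1, tin_2, tin_3, tin_4, tin_5, tin_6 only 4 to 6 are there at a start; the rules pass over those that are not, and their reading is None.
At some moment in a run one of tin_1, tin_2, tin_3, tin_4, tin_5, tin_6, spatula, scraper may be knocked a few centimetres aside while the robot is not near it.
Once in a run the grip may slacken for a moment while it holds something.
It also fails if it takes over 210 s, if anything falls off the work surface, if the arm or the gripper's body presses on something with over 40 N, if the wrist force passes 120 N, or if a joint passes its speed limit or range.

### The arm

A 6-joint arm with a two-finger parallel gripper is mounted at the origin on a cart in front of the work surface, level with it; the furniture and walls round the work are solid. World frame = base frame: x ahead of the robot, y to its left, z up, the work surface at z = 0. Lengths are in m, angles in rad, forces in N, time in s.
With the tool pointing down it reaches from about 0.35 to 0.85 m from the base axis. Payload 8.1 kg.
Tool frame: the origin (TCP) lies at the very end of the fingers, on their centre line; the grasp point (between the pads) lies 19 mm behind it; z points along the fingers, y is the line along which they close (so a half turn about z gives the same grasp; the last joint's range is limited). The gripper opens to 93 mm and grips with 3 to 60 N. Pads are 15 mm wide; open, the fingers measure 128 mm over their backs; the gripper's body (75 mm by 188 mm) begins 65 mm behind the grasp point.
Start: joints at [1.079, 0.13, 1.488, -0, 1.523, -0.085], TCP at [0.237, 0.551, 0.219] pointing down, gripper open.
Joint ranges: [-2.96, 2.96], [-0.89, 2.26], [0.02, 2.5], [-1.34, 4.48], [0, 2.73], [-2.66, 2.66]. Speed limits (rad/s): [2.39, 2.39, 2.79, 3.14, 3.14, 3.14].

### API

Orientations are given as [roll, pitch, yaw] about the fixed x, y, z axes, in that order (R = Rz(yaw) Ry(pitch) Rx(roll)).
In Python, from rig import robot gives the robot as it stands.
- The arm moves only by the shell command python3 nudge.py 'ROWS' [OPENING] [FORCE]. ROWS is 1 to 10 rows, one to a line, with the numbers parted by commas; each row has 4 numbers: dx, dy, dz in shares of the most that a row can go, 1 being 50 mm, then a turn about the tool's z in units of 0.2 rad; each row shifts and turns the commanded pose from where the row before left it, along the tool's axes as they then stand; what a row does not reach is not made up. A row lasts 1/10 s, in which the tool goes at most 0.05 m and 0.15 rad, less where a joint would pass 70% of its speed; a pose out of reach is approached as far as the arm can. OPENING is the finger opening in m, set as the command begins (- or left out keeps the last). The fingers move at their own pace and stop on an object; FORCE is the grip in N (left out, the last holds). Time passes only in rows, so rows that do not move let the fingers close. It prints the time, the measured TCP pose, the force, the opening and the grip force at its end. Input that does not fit is refused with a message, and nothing moves.
- robot.get_state(): the state, without advancing time (a new reading comes with each control period).
- robot.capture(name): name is "side" or "top"; returns a dict with "pixels" (400x640x3 uint8, red, green, blue), "fx", "fy", "cx", "cy" (pixels), "rvec" (rotation vector, rad) and "tvec" (3), from world to camera coordinates, as OpenCV has them. Camera axes: x right, y down, z forward; pixel columns grow to the right and rows downward; lengths in m; the calibration is good to about 2 mm. A picture is of the moment at which its call begins. There is no depth.
- robot.sign_off(): hands the job in; it is judged then, once.
The state is a dict: "time": time; "joint_positions": joint angles; "qd": joint speeds; "joint_efforts": joint torques, N m; "position": TCP position; "tcp_rot": TCP orientation; "force": force on the tool from outside, world axes, zero at the start; "torque": the same for the moment, N m; "finger_gap": finger opening in m; "gripper_force": force on a finger pad.
Only numpy, scipy, OpenCV 4.12 (cv2) and the standard library are available. Lean on these libraries where they do the work, as an engineer would, in place of code of your own. Each camera call takes 0.05 s, during which the arm holds its last target. There are 200 camera calls.

## Working session

There is one attempt and no reset: what is moved stays moved. The work goes in short steps, Python scripts to look and compute and a shell command to move; the robot and the scene stay as the last step left them, time stands still between calls to the robot, and variables do not carry over. Pictures are saved under pics/ and viewed, at most 14 in all, crops included, and the job is handed in when it is done.

```bash
ls; mkdir -p pics; cat > h.py <<'E'
import numpy as np,cv2
from rig import robot
def cam(n):
    c=robot.capture(n); c['K']=np.array([[c['fx'],0,c['cx']],[0,c['fy'],c['cy']],[0,0,1]]); c['R']=cv2.Rodrigues(np.array(c['rvec'],float))[0]; c['t']=np.array(c['tvec'],float); return c
def save(c,f): cv2.imwrite(f,c['pixels'][:,:,::-1])
def ray(c,px,z):
    px=np.atleast_2d(px).astype(float); d=np.c_[(px[:,0]-c['cx'])/c['fx'],(px[:,1]-c['cy'])/c['fy'],np.ones(len(px))]@c['R']
    o=-c['R'].T@c['t']; return o+d*((z-o[2])/d[:,2])[:,None]
def proj(c,P):
    p=np.atleast_2d(P)@c['R'].T+c['t']; return np.c_[p[:,0]/p[:,2]*c['fx']+c['cx'],p[:,1]/p[:,2]*c['fy']+c['cy']]
E
python3 - <<'E'
from h import *
for n in('top','side'):
    c=cam(n); save(c,f'pics/{n}0.png'); print(n,-c['R'].T@c['t'],c['R'][2],c['fx'])
s=robot.get_state();print(s['position'],s['tcp_rot'],s['finger_gap'])
E
```

```text
nudge.py
pics
rig.py
top [0.39940052 0.07671097 1.00747937] [ 0.14294973  0.00221282 -0.98972748] 452.381337972722
side [ 0.20051221 -0.77685218  0.42143189] [ 0.34676417  0.85694237 -0.38131927] 376.1813729794305
[0.23713247 0.5505934  0.21768587] [-3.13993688e+00 -1.58614007e-04  2.73482079e+00] 0.09273448015353117
```
View pics/top0.png

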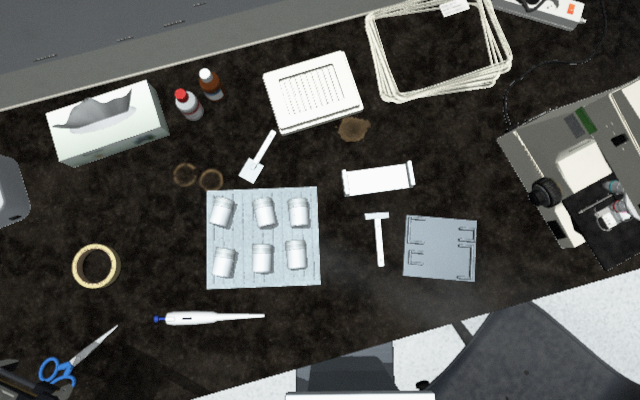

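View pics/side0.png

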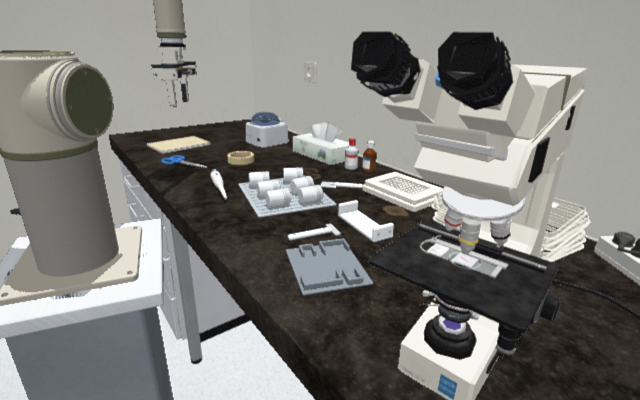

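```bash
python3 - <<'E'
from h import *
im=cv2.imread('pics/top0.png'); s=cv2.imread('pics/side0.png')
a=im[155:295,335:485]; cv2.imwrite('pics/cropA.png',cv2.resize(a,None,fx=4.2,fy=4.2,interpolation=cv2.INTER_CUBIC))
b=s[190:300,270:400]; b=cv2.resize(b,None,fx=5,fy=5,interpolation=cv2.INTER_CUBIC); cv2.imwrite('pics/cropB.png',b)
c=cam('top')
for p in [(378,178),(440,248),(258,157),(377,238),(263,237),(222,212)]: print(p,im[p[1],p[0]],ray(c,p,0.02).round(3))
hsv=cv2.cvtColor(im,cv2.COLOR_BGR2HSV)
m=((hsv[...,2]>150)&(hsv[...,1]<22)).astype(np.uint8)
n,l,st,ce=cv2.connectedComponentsWithStats(m)
for i in range(1,n):
  if st[i][4]>60: print(i,st[i],ce[i].round(1))
E
```

```text
(378, 178) [251 251 251] [[ 0.613 -0.051  0.02 ]]
(440, 248) [190 180 165] [[ 0.455 -0.181  0.02 ]]
(258, 157) [247 247 244] [[0.664 0.217 0.02 ]]
(377, 238) [251 251 251] [[ 0.479 -0.044  0.02 ]]
(263, 237) [205 199 186] [[0.484 0.205 0.02 ]]
(222, 212) [250 249 246] [[0.541 0.296 0.02 ]]
1 [   0    0  513  111 5357] [391.1  52.6]
4 [537   0  49  22 617] [563.2   9.3]
8 [ 263   50  101   84 5333] [312.2  91.3]
9 [199  68  12  11 102] [204.3  73.2]
10 [609  78  31  75 518] [630.2  99.9]
11 [  46   80  115   82 4670] [102.5 121.1]
12 [176  92  19  18 181] [186.4 102.5]
35 [239 130  37  54 589] [255.9 161.1]
41 [ 556  139   56   55 1785] [582.6 165.6]
50 [407 160   8  26 121] [410.6 172.4]
52 [ 342  164   68   32 1618] [375.  179.5]
90 [252 195  23  34 508] [263.1 211.3]
95 [626 194  14  26 134] [631.4 207.6]
98 [207 196  26  33 539] [219.1 211. ]
103 [285 197  23  30 505] [297.5 211.3]
117 [555 203  30  44 484] [568.  225.2]
124 [595 207  36  22 333] [611.6 216.6]
135 [365 212  24  55 471] [378.1 233.3]
160 [284 226  22  44 557] [294.8 252.3]
219 [248 241  23  32 532] [260.4 257.5]
234 [209 246  25  37 535] [221.8 262.2]
285 [ 532  268  108  116 6531] [603.3 319. ]
349 [165 312 100  13 849] [203.8 317.3]
350 [461 314  28  21 264] [474.2 322.9]
351 [ 393  324   72   67 3112] [424.4 355.7]
352 [ 95 326  22  18  87] [104.5 335.5]
358 [ 193  370  242   30 2461] [298.3 391.7]
```

View pics/cropA.png

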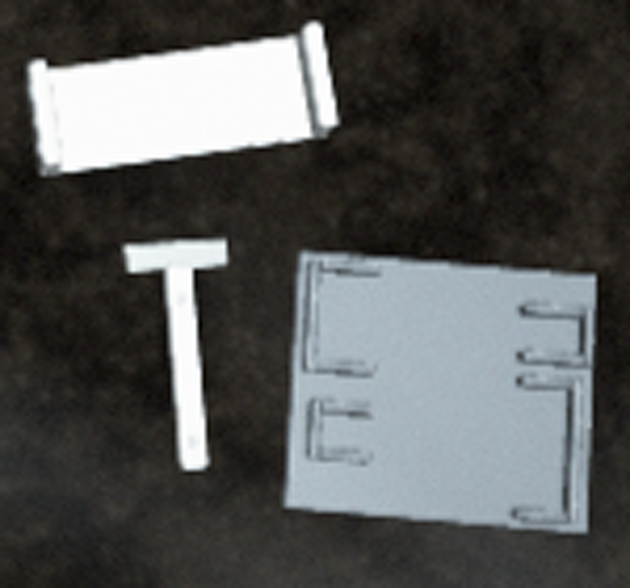

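View pics/cropB.png

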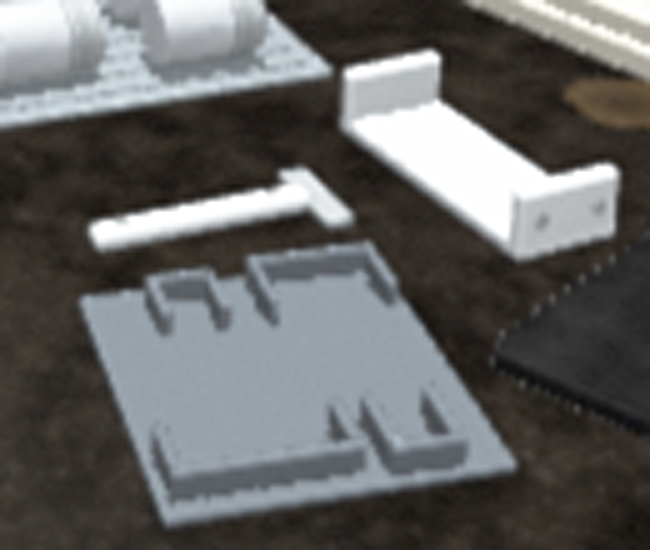

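```bash
cat > meas.py <<'E'
from h import *
def contour(c,roi,fn,k=6):
    x0,y0,x1,y1=roi; a=cv2.resize(c['pixels'][y0:y1,x0:x1],None,fx=k,fy=k,interpolation=cv2.INTER_CUBIC)
    m=fn(a).astype(np.uint8); m=cv2.morphologyEx(m,cv2.MORPH_OPEN,np.ones((k,k)))
    q=max(cv2.findContours(m,cv2.RETR_EXTERNAL,cv2.CHAIN_APPROX_NONE)[0],key=cv2.contourArea)[:,0]
    return (q+.5)/k-.5+[x0,y0]
bright=lambda a:a.min(2)>140
white=lambda a:(cv2.GaussianBlur(cv2.cvtColor(a,cv2.COLOR_RGB2HSV),(7,7),0)[...,1]<14)&(a.min(2)>90)
def rect(c,roi,fn,z):
    P=ray(c,contour(c,roi,fn),z)[:,:2]; (x,y),(w,h),a=cv2.minAreaRect((P*1000).astype(np.float32))
    if w<h: w,h,a=h,w,a+90
    M=cv2.moments((P*1000).astype(np.float32)[:,None]); 
    return np.array([x,y,w,h,(a+90)%180-90,M['m10']/M['m00'],M['m01']/M['m00']])
def tool(c,roi,z,L):
    """flat tool: symmetry axis by mask PCA; returns middle of length, yaw toward wide end"""
    q=contour(c,roi,bright); P=ray(c,q,z)[:,:2]*1000
    pts=P.astype(np.float32); M=cv2.moments(pts[:,None]); g=np.array([M['m10'],M['m01']])/M['m00']
    a=.5*np.arctan2(2*M['mu11'],M['mu20']-M['mu02']); u=np.array([np.cos(a),np.sin(a)]); v=np.array([-u[1],u[0]])
    s=(P-g)@u; t=(P-g)@v
    if abs(s.max())>abs(s.min()): u,v,s,t=-u,-v,-s,-t   # centroid nearer the wide end
    mid=g+u*(s.max()+s.min())/2
    return mid,np.degrees(np.arctan2(u[1],u[0])),s.max()-s.min(),t.max()-t.min()
E
python3 - <<'E'
from meas import *
np.set_printoptions(suppress=True,precision=1)
c=cam('top')
for z in(0,.004): print('tray',rect(c,(395,205,490,292),lambda a:a.min(2)>100,z))
for i,(x,y) in enumerate([(222,212),(264,212),(298,212),(223,262),(262,258),(296,254)]): print('tin',i,rect(c,(x-19,y-23,x+19,y+24),white,.025))
print('spat',tool(c,(230,122,285,190),.004,130)); print('scr',tool(c,(355,205,396,275),.005,120))
q=contour(c,(335,150,425,205),bright)
P0=ray(c,q,0)[:,:2]*1000
(x,y),(w,h),a=cv2.minAreaRect(P0.astype(np.float32)); print(x,y,w,h,a)
for z in(0,.008,.034,.042):
    P=ray(c,q,z)[:,:2]*1000; 
    th=np.radians(a if w<h else a-90)  # rack x dir
    u=np.array([np.cos(th),np.sin(th)]); v=np.array([-u[1],u[0]]); g=P0.mean(0)
    s=(P-g)@u;t=(P-g)@v; sm=(P0-g)@u; tm=(P0-g)@v
    for nm,k in(('back',(abs(tm)<60)&(sm>10)),('front',(abs(tm)<60)&(sm<-10)),('left',(tm>70)&(abs(sm)<20)),('right',(tm<-70)&(abs(sm)<20))):
        vx,vy,X,Y=cv2.fitLine(P[k].astype(np.float32),cv2.DIST_HUBER,0,.01,.01).ravel()
        d=np.array([X,Y])-g; print(int(z*1000),nm,'s %.1f t %.1f ang %.2f'%(d@u,d@v,np.degrees(np.arctan2(vy,vx))),end=' | ')
    print(g,np.degrees(th))
E
```

```text
tray [ 456.9 -185.5  159.   137.4   84.4  457.  -185.5]
tray [ 456.7 -184.4  158.4  136.9   84.4  456.8 -184.5]
tin 0 [542.9 299.6  59.8  30.3 -17.2 540.4 301. ]
tin 1 [539.7 204.5  59.7  30.3  11.  537.3 204.3]
tin 2 [538.5 128.1  59.2  31.   -0.2 536.3 128.6]
tin 3 [430.9 293.7  60.1  30.4 -12.1 428.7 294.7]
tin 4 [438.3 209.2  58.9  30.1  -2.4 435.9 209.9]
tin 5 [445.9 134.2  59.5  29.8   2.  443.  134.6]
spat (array([673.8, 215.4]), np.float64(151.01357570042882), np.float64(131.91024861225674), np.float64(41.19925936685862))
scr (array([477.7, -50. ]), np.float64(3.236005127018461), np.float64(120.99002218667127), np.float64(54.216379359298244))
613.1346435546875 -46.68061065673828 63.01868438720703 149.55738830566406 4.746135234832764
0 back s 26.9 t 19.7 ang -82.80 | 0 front s -29.6 t 6.7 ang -82.69 | 0 left s -1.7 t 73.1 ang 6.46 | 0 right s 4.2 t -74.0 ang 7.15 | [613.8 -46.3] 4.746135234832765
8 back s 25.0 t 20.7 ang -82.80 | 8 front s -31.0 t 7.7 ang -82.69 | 8 left s -3.3 t 73.6 ang 6.46 | 8 right s 2.5 t -72.3 ang 7.15 | [613.8 -46.3] 4.746135234832765
34 back s 19.1 t 23.8 ang -82.80 | 34 front s -35.5 t 11.2 ang -82.69 | 34 left s -8.5 t 75.4 ang 6.46 | 34 right s -2.8 t -66.8 ang 7.15 | [613.8 -46.3] 4.746135234832765
42 back s 17.3 t 24.7 ang -82.80 | 42 front s -36.9 t 12.3 ang -82.69 | 42 left s -10.1 t 75.9 ang 6.46 | 42 right s -4.5 t -65.1 ang 7.15 | [613.8 -46.3] 4.746135234832765
```

```bash
python3 - <<'E'
from meas import *
np.set_printoptions(suppress=True,precision=1,linewidth=250)
c=cam('top'); im=c['pixels']
cv2.imwrite('pics/cropC.png',cv2.resize(im[185:290,200:325,::-1],None,fx=5,fy=5,interpolation=cv2.INTER_CUBIC))
print(im[258,244:280].tolist()); 
q=contour(c,(335,150,425,205),lambda a:cv2.morphologyEx((a.min(2)>125).astype(np.uint8),cv2.MORPH_CLOSE,np.ones((41,41))))
th=np.radians(7.25); u=np.array([np.cos(th),np.sin(th)]); v=np.array([-u[1],u[0]])
P0=ray(c,q,0)[:,:2]*1000; g=np.array([614,-50]); sm=(P0-g)@u; tm=(P0-g)@v
for z in(0,.008,.034,.042):
    P=ray(c,q,z)[:,:2]*1000; s=(P-g)@u;t=(P-g)@v
    for nm,k,w in(('back',(abs(tm)<55)&(sm>10),s),('front',(abs(tm)<55)&(sm<-10),s),('left',(tm>65)&(abs(sm)<18),t),('right',(tm<-65)&(abs(sm)<18),t)):
        vx,vy,X,Y=cv2.fitLine(P[k].astype(np.float32),cv2.DIST_HUBER,0,.01,.01).ravel()
        print(int(z*1000),nm,'%.1f ang %.2f'%(np.median(w[k]),np.degrees(np.arctan2(vy,vx))),end=' | ')
    print()
E
```

```text
[[203, 217, 224], [210, 224, 227], [207, 220, 226], [205, 219, 225], [204, 219, 223], [206, 220, 224], [204, 218, 223], [196, 210, 216], [178, 190, 194], [209, 218, 223], [224, 231, 234], [234, 239, 242], [239, 244, 246], [244, 248, 249], [249, 251, 251], [251, 251, 251], [251, 251, 251], [251, 251, 251], [250, 251, 251], [246, 250, 250], [241, 245, 247], [234, 240, 242], [229, 235, 238], [221, 228, 231], [201, 211, 217], [176, 187, 191], [149, 157, 161], [114, 122, 125], [114, 125, 129], [139, 152, 159], [202, 219, 224], [203, 221, 224], [206, 220, 224], [201, 216, 222], [197, 211, 216], [201, 214, 220]]
0 back 28.1 ang -82.90 | 0 front -29.3 ang -82.85 | 0 left 77.2 ang 6.22 | 0 right -84.9 ang 6.91 | 
8 back 26.3 ang -82.90 | 8 front -30.6 ang -82.85 | 8 left 77.8 ang 6.22 | 8 right -83.1 ang 6.91 | 
34 back 20.5 ang -82.90 | 34 front -34.9 ang -82.85 | 34 left 79.8 ang 6.22 | 34 right -76.9 ang 6.91 | 
42 back 18.7 ang -82.90 | 42 front -36.3 ang -82.85 | 42 left 80.4 ang 6.22 | 42 right -75.0 ang 6.91 |
```

View pics/cropC.png

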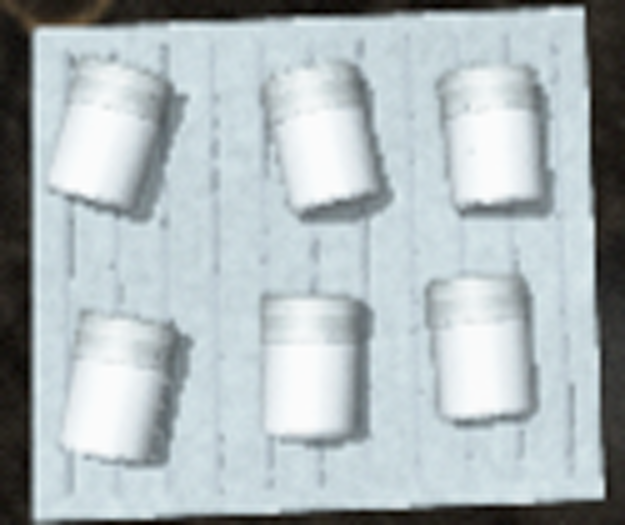

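The manual's scale: shifts go in shares of 50 mm and turns go in units of 0.2 rad. Converting my numbers, 0.15 rad is 0.75.

```bash
cat > plan.py <<'E'
import sys; from h import *
# usage: plan x y z(mm) closing-axis-angle(deg): turn, then shift in tool axes after that turn
def plan(x,y,z,ang):
    s=robot.get_state(); p=np.array(s['position'])*1000; yaw=s['tcp_rot'][2]
    ty=np.radians(ang+90); t=-(ty-yaw); t=(t+np.pi)%(2*np.pi)-np.pi
    w=np.array([x,y,z])-p; d=[w[0]*np.cos(ty)+w[1]*np.sin(ty), w[0]*np.sin(ty)-w[1]*np.cos(ty), -w[2]]
    print('turn %.3f then dx %.1f dy %.1f dz %.1f mm'%(t,*d),'t=%.1f'%s['time'],'F',np.round(s['force'],1))
if __name__=='__main__': plan(*map(float,sys.argv[1:5]))
E
python3 plan.py 537.5 126 218 0
python3 nudge.py '0,0,0,0.75
0,0,0,0.75
0,0,0,0.75
0,0,0,0.75
0,0,0,0.75
0,0,0,0.75
0,0,0,0.75
0,0,0,0.57
0,0,0,0'; python3 plan.py 537.5 126 120 0
```

```text
turn 1.164 then dx -424.8 dy 300.2 dz 0.1 mm t=0.2 F [-0.1  0.3 -0.2]
time: 1.15
position: [0.2373, 0.551, 0.2184]
tcp_rot: [-3.141, 0.0, 1.569]
force: [-0.5, 0.1, -0.4]
finger_gap: 0.0931
gripper_force: 0.0
turn -0.002 then dx -425.0 dy 300.2 dz 98.4 mm t=1.1 F [-0.5  0.1 -0.4]
```

Scaled: -0.038 m is -0.76, 0.027 m is 0.54.

```bash
python3 nudge.py '-0.76,0.54,0,0
-0.76,0.54,0,0
-0.76,0.54,0,0
-0.76,0.54,0,0
-0.76,0.54,0,0
-0.76,0.54,0,0
-0.76,0.54,0,0
-0.76,0.54,0,0
-0.76,0.54,0,0
-0.76,0.54,0,0' 0.074 25 | head -2; python3 nudge.py '-0.9,0.6,0,0
0,0,0.8,0
0,0,0.8,0
0,0,0.36,0
0,0,0,0'; python3 plan.py 537.5 126 8 0
python3 - <<'E'
from h import *
c=cam('top'); save(c,'pics/t1.png')
E
```

```text
time: 2.15
position: [0.5082, 0.1693, 0.2188]
time: 2.65
position: [0.5324, 0.1288, 0.1167]
tcp_rot: [-3.135, 0.001, 1.574]
force: [-0.6, -0.5, -0.5]
finger_gap: 0.0742
gripper_force: 0.0
turn 0.003 then dx -2.8 dy 5.1 dz 108.7 mm t=2.6 F [-0.6 -0.5 -0.5]
```

View pics/t1.png

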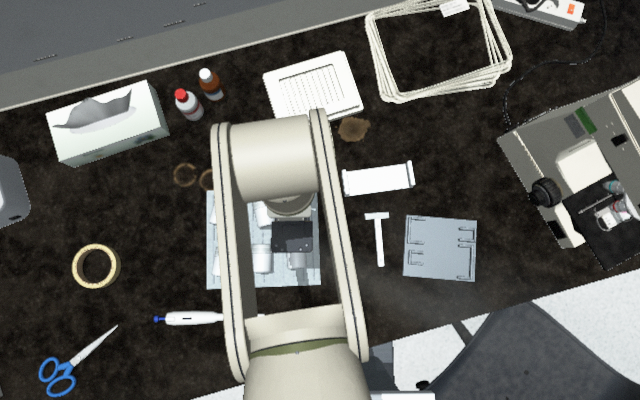

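```bash
python3 nudge.py '-0.06,0.1,0,0
0,0,0.8,0
0,0,0.7,0
0,0,0,0
0,0,0,0' >/dev/null; python3 plan.py 537.5 126 8 0
```

```text
turn 0.001 then dx -0.6 dy -3.5 dz 39.2 mm t=3.2 F [-0.   0.   0.8]
```

```bash
python3 nudge.py '0,-0.08,0,0
0,0,0.4,0
0,0,0.34,0
0,0,0,0
0,0,0,0' >/dev/null; python3 plan.py 537.5 126 8 0;python3 nudge.py '0,0,0,0
0,0,0,0
0,0,0,0
0,0,0,0
0,0,0,0' 0.05 25
```

```text
turn 0.000 then dx -0.7 dy 0.3 dz 2.5 mm t=3.7 F [ 0.1 -0.3  0.8]
time: 4.2
position: [0.5373, 0.1266, 0.0102]
tcp_rot: [3.139, -0.0, 1.571]
force: [-1.9, -0.1, 6.8]
finger_gap: 0.061
gripper_force: 24.5
```

```bash
python3 nudge.py '0,0,-0.8,0
0,0,-0.8,0
0,0,0,-0.62
0,0,0,0' >/dev/null; python3 plan.py 612.5 -50 60 7.13
```

```text
turn 0.002 then dx -184.6 dy 52.7 dz 30.4 mm t=4.6 F [-0.  -0.1 -1.9]
```

```bash
python3 nudge.py '-0.92,0.26,0,0
-0.92,0.26,0,0
-0.92,0.26,0,0
-0.92,0.27,0,0
0,0,0.6,0
0,0,0,0
0,0,0,0' | tail -2; python3 plan.py 612.5 -50 16 7.13
python3 - <<'E'
from h import *
c=cam('side'); a=cv2.resize(c['pixels'][170:290,290:440,::-1],None,fx=5,fy=5,interpolation=cv2.INTER_CUBIC); cv2.imwrite('pics/s1.png',a)
E
```

```text
finger_gap: 0.0605
gripper_force: 24.5
turn -0.002 then dx -1.4 dy 3.6 dz 40.5 mm t=5.3 F [-0.5 -0.   0.1]
```

View pics/s1.png

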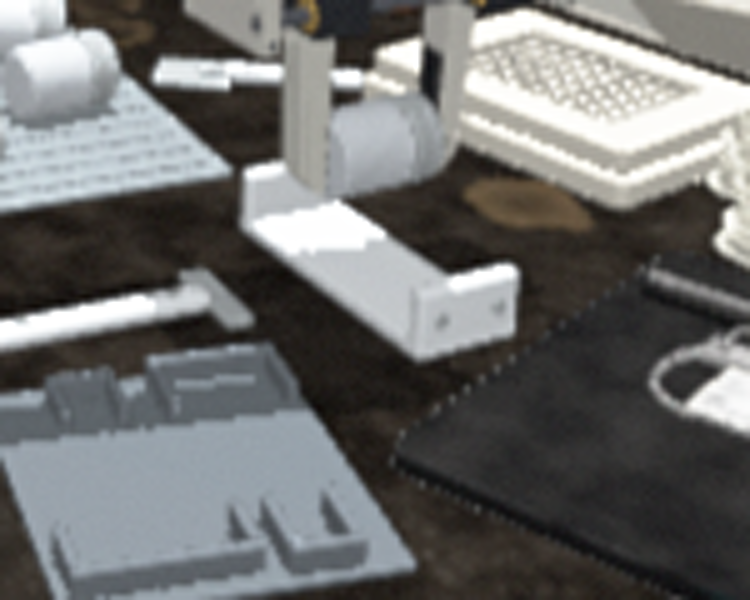

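Scaled: 0.02 m is 0.4, 0.01 m is 0.2.

```bash
python3 nudge.py '0,0.02,0.4,0
0,0,0.2,0
0,0,0,0
0,0,0,0' |grep force: ; python3 plan.py 612.5 -50 16 7.13
```

```text
force: [-0.0, -0.3, -1.4]
gripper_force: 24.5
turn 0.000 then dx -1.1 dy 0.4 dz 13.1 mm t=5.8 F [-0.  -0.3 -1.4]
```

Scaled: -0.001 m is -0.02, 0.006 m is 0.12.

```bash
python3 nudge.py '-0.02,0,0.12,0
0,0,0.08,0
0,0,0.04,0
0,0,0,0' |grep force: ; python3 plan.py 612.5 -50 16 7.13
```

```text
force: [0.2, -0.2, -1.3]
gripper_force: 24.5
turn -0.001 then dx 0.4 dy 0.9 dz 0.1 mm t=6.2 F [ 0.2 -0.2 -1.3]
```

Scaled: 0.001 m is 0.02, 0.0005 m is 0.01.

```bash
python3 nudge.py '0,0.01,0.02,0
0,0,0.02,0
0,0,0,0' |grep force: ; python3 plan.py 612.5 -50 15 7.13; 
```

```text
force: [-1.3, 0.3, 3.4]
gripper_force: 24.5
turn -0.000 then dx 0.6 dy -0.3 dz 0.3 mm t=6.5 F [-1.3  0.3  3.4]
```

Scaled: 0.05 m is 1, -0.04 m is -0.8.

```bash
python3 nudge.py '0,0,0,0
0,0,0,0
0,0,0,0
0,0,-0.6,0
0,0,-0.8,0
0,0,-0.4,0
1,0,0,0
1,0,0,0
1,0,0,0
1,0,0,0' 0.074 |grep force:
python3 - <<'E'
from meas import *
c=cam('top'); cv2.imwrite('pics/t2.png',cv2.resize(c['pixels'][145:215,325:435,::-1],None,fx=7,fy=7,interpolation=cv2.INTER_CUBIC))
c=cam('side'); a=cv2.resize(c['pixels'][170:290,290:440,::-1],None,fx=5,fy=5,interpolation=cv2.INTER_CUBIC); cv2.imwrite('pics/s2.png',a)
E
```

```text
force: [0.1, -0.1, -0.3]
gripper_force: 0.0
```

View pics/t2.png

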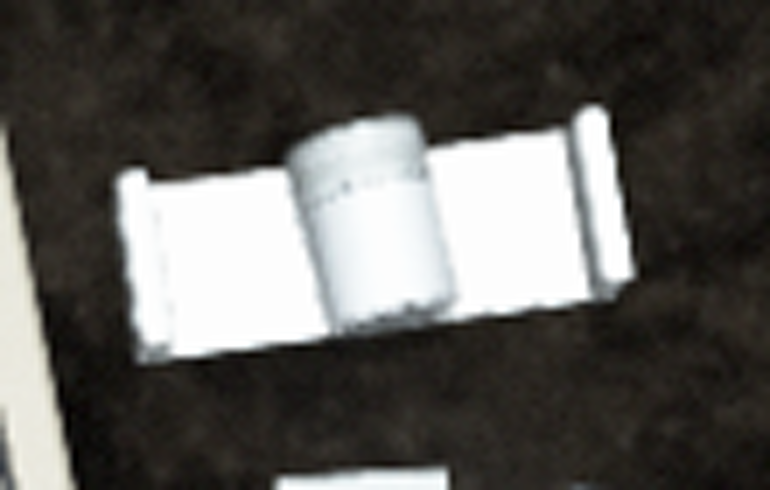

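```bash
python3 - <<'E'
from meas import *
np.set_printoptions(suppress=True,precision=1)
c=cam('top'); th=np.radians(7.13);u=np.array([np.cos(th),np.sin(th),0]);v=np.array([-u[1],u[0],0]);k=np.array([0,0,1.])
cr=lambda P:(proj(c,P)-[325,145]+.5)*7-.5
o=np.array([.6125,-.05,0]); a=np.linspace(0,2*np.pi,60)
for s in(.03,-.03):
    P=o+.03*k+u*s+.022*(np.cos(a)[:,None]*v+np.sin(a)[:,None]*k); q=cr(P); print('end',s,'left',q[q[:,0].argmin()],'right',q[q[:,0].argmax()],'top',q[q[:,1].argmin()],'bot',q[q[:,1].argmax()])
for n,p in dict(bl0=(.028,.078,0),bl34=(.028,.078,.034),br34=(.028,-.078,.034),fr34=(-.028,-.078,.034),fr0=(-.028,-.078,0),fl0=(-.028,.078,0),fl34=(-.028,.078,.034),bfloorL=(.028,.068,.008)).items(): print(n,cr(o+u*p[0]+v*p[1]+k*p[2]))
E
```

```text
end 0.03 left [292.1 146.8] right [430.7 123.9] top [399.5 116.1] bot [321.5 154.8]
end -0.03 left [320.9 331.3] right [460.8 309.1] top [441.4 304.2] bot [344.3 336.4]
bl0 [[114.2 196.3]]
bl34 [[118.6 172. ]]
br34 [[608.2 105.7]]
fr34 [[637.8 278.3]]
fr0 [[616.2 299.3]]
fl0 [[139.  364.4]]
fl34 [[144.3 345.6]]
bfloorL [[145.9 186.6]]
```

View pics/s2.png

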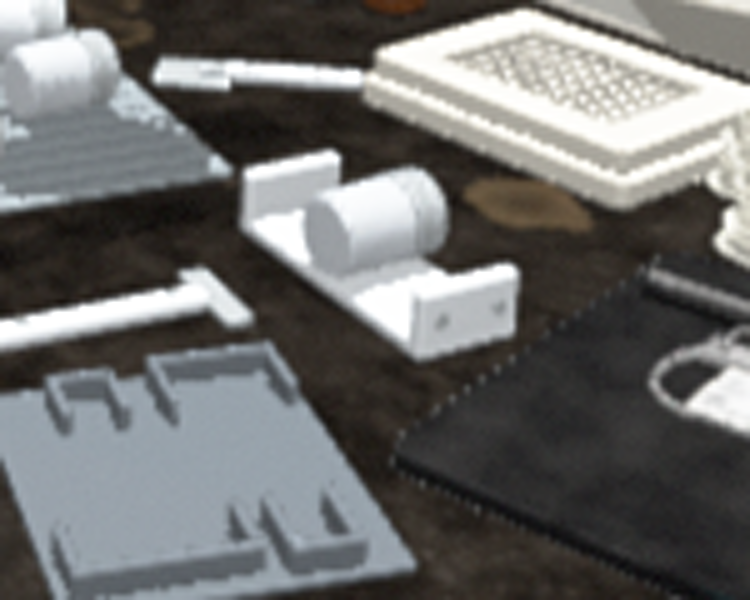

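Scaled: -0.03 m is -0.6, -0.068 rad is -0.34.

```bash
python3 nudge.py '0,-0.6,0,-0.34
0,0,0,0' >/dev/null; python3 plan.py 538.5 202.5 60 11
python3 - <<'E'
from meas import *
np.set_printoptions(suppress=True,precision=1)
c=cam('top')
for i,(x,y) in enumerate([(222,212),(264,212),(298,212),(223,262),(262,258),(296,254)]): 
  if i in(0,1,3,4): print('tin',i,rect(c,(x-19,y-23,x+19,y+24),white,.025))
E
```

```text
turn 0.002 then dx 61.4 dy -4.6 dz 42.7 mm t=7.8 F [ 0.7 -0.2 -0.6]
tin 0 [549.1 327.7  16.4   4.    1.3 549.4 327.7]
tin 1 [539.8 190.8  60.7  59.3   2.6 541.7 199.5]
tin 3 [421.4 286.5  84.   15.1   7.1 419.2 284.7]
tin 4 [438.4 209.2  59.2  31.9  -2.5 436.6 209.9]
```

```bash
python3 nudge.py '0.62,-0.05,0,0
0.62,-0.05,0,0
0,0,0.8,0
0,0,0,0
0,0,0,0
0,0,0,0'|grep rce: ; python3 plan.py 538.5 202.5 10 11
```

```text
force: [-0.2, -0.5, 0.1]
gripper_force: 0.0
turn -0.002 then dx -0.2 dy -4.5 dz 56.3 mm t=8.4 F [-0.2 -0.5  0.1]
```

Scaled: -0.0045 m is -0.09, 0.025 m is 0.5.

```bash
python3 nudge.py '0,-0.09,0,0
0,0,0.5,0
0,0,0.5,0
0,0,0.06,0
0,0,0,0
0,0,0,0'|grep rce: ; python3 plan.py 538.5 202.5 10 11;python3 nudge.py '0,0,0,0
0,0,0,0
0,0,0,0
0,0,0,0
0,0,0,0' 0.05 25|grep -v tcp
```

```text
force: [-0.3, 0.0, -0.8]
gripper_force: 0.0
turn -0.000 then dx -1.1 dy 0.2 dz 3.4 mm t=9.1 F [-0.3  0.  -0.8]
time: 9.55
position: [0.5378, 0.2036, 0.0128]
force: [1.0, 0.3, 6.6]
finger_gap: 0.0602
gripper_force: 24.8
```

Scaled: -0.04 m is -0.8, 0.068 rad is 0.34.

```bash
python3 nudge.py '0,0,-0.8,0
0,0,-0.8,0
0,0,0,0.34
0,0,0,0
0,0,0,0' |grep gap; python3 plan.py 607 -6.2 70 7.13
```

```text
finger_gap: 0.0601
turn 0.001 then dx -216.5 dy 44.5 dz 20.5 mm t=10.1 F [ 0.5 -0.1 -1.6]
```

Scaled: -0.048 m is -0.96, -0.0245 m is -0.49.

```bash
python3 nudge.py '-0.96,0.2,0,0
-0.96,0.2,0,0
-0.96,0.2,0,0
-0.96,0.2,0,0
-0.49,0.09,0,0
0,0,0.4,0
0,0,0,0
0,0,0,0
0,0,0,0' |grep gap; python3 plan.py 607 -6.2 22 7.13
```

```text
finger_gap: 0.06
turn 0.001 then dx -0.9 dy -0.6 dz 49.5 mm t=10.9 F [ 0.3  0.9 -1.3]
```

```bash
python3 nudge.py '-0.02,-0.01,0.4,0
0,0,0.4,0
0,0,0.12,0
0,0,0,0
0,0,0,0' |grep rce; python3 plan.py 607 -6.2 19 7.13; python3 nudge.py '0,0,0.04,0
0,0,0.02,0
0,0,0,0' |grep rce; python3 plan.py 607 -6.2 19 7.13
```

```text
force: [1.6, -0.3, -1.0]
gripper_force: 24.8
turn 0.000 then dx 0.7 dy -1.1 dz 7.8 mm t=11.4 F [ 1.6 -0.3 -1. ]
force: [-0.3, 0.6, -2.3]
gripper_force: 24.8
turn -0.000 then dx 1.0 dy -0.6 dz 4.1 mm t=11.8 F [-0.3  0.6 -2.3]
```

Scaled: 0.003 m is 0.06, 0.001 m is 0.02.

```bash
python3 nudge.py '0.02,-0.012,0.06,0
0,0,0.02,0
0,0,0,0
0,0,0,0' |grep rce; python3 plan.py 607 -6.2 18 7.13; python3 nudge.py '0.02,0,0,0
0,0,0,0' |grep rce;python3 nudge.py '0.02,0,0,0
0,0,0,0' |grep rce;python3 plan.py 607 -6.2 18 7.13
```

```text
force: [-0.5, 0.3, -1.5]
gripper_force: 24.8
turn -0.000 then dx -0.1 dy 0.3 dz 0.5 mm t=12.2 F [-0.5  0.3 -1.5]
force: [-0.1, -0.0, -0.7]
gripper_force: 24.8
force: [0.6, -0.8, -1.6]
gripper_force: 24.8
turn -0.000 then dx -2.2 dy 0.2 dz 0.7 mm t=12.6 F [ 0.6 -0.8 -1.6]
```

Scaled: 0.001 m is 0.02.

```bash
python3 nudge.py '0.02,0,0,0
0,0,0,0' |grep rce;python3 nudge.py '0.02,0,0,0
0,0,0,0' |grep rce;python3 plan.py 607 -6.2 18 7.13
```

```text
force: [0.6, -1.2, -1.6]
gripper_force: 24.8
force: [0.3, -6.8, -2.1]
gripper_force: 24.8
turn -0.001 then dx -3.0 dy 0.2 dz 0.7 mm t=12.9 F [ 0.3 -6.8 -2.1]
```

```bash
python3 nudge.py '-0.01,0,0.02,0
0,0,0.02,0
0,0,0,0' |grep rce;python3 plan.py 607 -6.2 18 7.13; python3 nudge.py '0,0,0,0
0,0,0,0
0,0,0,0
0,0,-0.6,0
0,0,-0.8,0
0,0,-0.4,0
1,0,0,0
1,0,0,0
1,0,0,0
1,0,0,0' 0.074 |grep force:
```

```text
force: [-4.7, -4.4, 7.9]
gripper_force: 24.8
turn -0.001 then dx -3.0 dy -0.1 dz -0.2 mm t=13.2 F [-4.7 -4.4  7.9]
force: [0.9, -0.4, -0.1]
gripper_force: 0.0
```

```bash
python3 nudge.py '0,0,0,0.45
0,0,0,0
0,0,0,0' >/dev/null; python3 plan.py 444.5 132.5 60 2
python3 - <<'E'
from meas import *
np.set_printoptions(suppress=True,precision=1)
c=cam('top'); save(c,'pics/t3.png')
E
```

```text
turn 0.002 then dx -58.3 dy -139.1 dz 46.4 mm t=14.6 F [-0.2 -0.2  0.9]
```

View pics/t3.png

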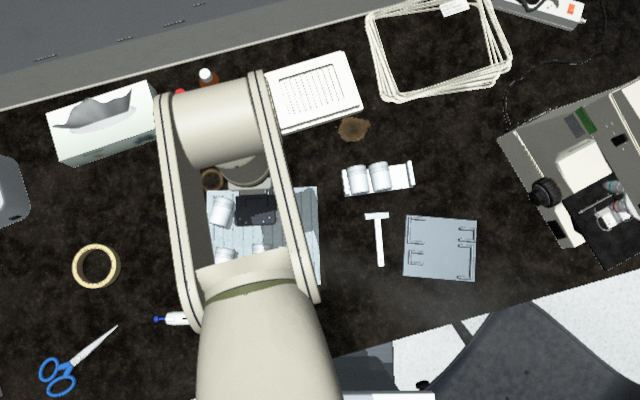

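Two tins stand in the rack (358,179) and (379,176), the left one against the wall; the scraper is unmoved at (377,238). On to T5.

Scaled: -0.047 m is -0.94, -0.046 m is -0.92.

```bash
python3 nudge.py '-0.39,-0.92,0,0
-0.39,-0.92,0,0
-0.386,-0.94,0,0
0,0,0.8,0
0,0,0,0
0,0,0,0
0,0,0,0'|grep rce: ; python3 plan.py 444.5 132.5 10 2
```

```text
force: [0.5, 0.2, -0.7]
gripper_force: 0.0
turn -0.001 then dx -0.5 dy -2.1 dz 57.4 mm t=15.3 F [ 0.5  0.2 -0.7]
```

```bash
python3 nudge.py '0,-0.04,0.5,0
0,0,0.5,0
0,0,0.12,0
0,0,0,0
0,0,0,0'|grep rce: ; python3 plan.py 444.5 132.5 10 2;python3 nudge.py '0,0,0,0
0,0,0,0
0,0,0,0
0,0,0,0
0,0,0,0' 0.05 25|grep -v tcp; python3 nudge.py '0,0,-0.8,0
0,0,-0.8,0
0,0,0,-0.45
0,0,0,0
0,0,0,0' |grep gap; python3 plan.py 618 -95 70 7.13
```

```text
force: [-0.1, -0.5, -0.7]
gripper_force: 0.0
turn -0.001 then dx -0.8 dy -0.0 dz 1.7 mm t=15.8 F [-0.1 -0.5 -0.7]
time: 16.3
position: [0.4445, 0.1333, 0.0118]
force: [0.2, -0.0, 6.0]
finger_gap: 0.0599
gripper_force: 24.8
finger_gap: 0.06
turn -0.003 then dx -247.9 dy 145.8 dz 19.7 mm t=16.8 F [-0.4  0.  -0.8]
```

```bash
python3 nudge.py '-0.82,0.486,0,0
-0.82,0.486,0,0
-0.82,0.486,0,0
-0.82,0.486,0,0
-0.82,0.486,0,0
-0.82,0.486,0,0
0,0,0.4,0
0,0,0,0
0,0,0,0
0,0,0,0' |grep gap; python3 plan.py 618 -94 25 7.13
```

```text
finger_gap: 0.0604
turn -0.000 then dx -2.0 dy -0.1 dz 45.5 mm t=17.8 F [ 0.6 -0.2 -0.4]
```

Scaled: 0.02 m is 0.4, 0.005 m is 0.1.

```bash
python3 nudge.py '-0.02,0,0.4,0
0,0,0.4,0
0,0,0.1,0
0,0,0,0
0,0,0,0' |grep rce; python3 plan.py 618 -94 18 7.13; python3 nudge.py '0,0,0.06,0
0,0,0.04,0
0,0,0,0
0,0,0,0' |grep rce; python3 plan.py 618 -94 18 7.13
```

```text
force: [0.7, -0.1, -1.4]
gripper_force: 24.8
turn 0.000 then dx -0.2 dy -1.2 dz 8.9 mm t=18.3 F [ 0.7 -0.1 -1.4]
force: [0.6, -1.2, -1.4]
gripper_force: 24.8
turn -0.000 then dx 0.1 dy -0.6 dz 2.7 mm t=18.7 F [ 0.6 -1.2 -1.4]
```

The manual's scale: shifts go in shares of 50 mm and turns go in units of 0.2 rad. Converting my numbers, 0.0025 m is 0.05, -0.0005 m is -0.01.

```bash
python3 nudge.py '0,-0.01,0.05,0
0,0,0,0
0,0,0,0' |grep rce; python3 nudge.py '-0.02,0,0,0
0,0,0,0' |grep force:;python3 nudge.py '-0.02,0,0,0
0,0,0,0' |grep force:;python3 plan.py 618 -94 17 7.13
```

```text
force: [-0.4, 0.3, -1.9]
gripper_force: 24.8
force: [-0.4, 3.0, -1.0]
gripper_force: 24.7
force: [-0.8, 7.6, -0.1]
gripper_force: 24.7
turn -0.000 then dx 0.7 dy -0.1 dz 1.0 mm t=19.4 F [-0.8  7.6 -0.1]
```

Scaled: 0.001 m is 0.02, 0.0005 m is 0.01.

```bash
python3 nudge.py '0.01,0,0.02,0
0,0,0.02,0
0,0,0,0' |grep force:;python3 plan.py 618 -94 17 7.13; python3 nudge.py '0,0,0,0
0,0,0,0
0,0,0,0
0,0,-0.6,0
0,0,-0.8,0
0,0,-0.4,0
1,0,0,0
1,0,0,0
1,0,0,0
1,0,0,0' 0.074 |grep force:
python3 nudge.py '1,0,0,0
1,0,0,0
0,0,0,0.75
0,0,0,0.08
0,0,0,0
0,0,0,0' | grep gap; python3 plan.py 437 207.5 60 -2.4
python3 - <<'E'
from meas import *
c=cam('top'); cv2.imwrite('pics/t4.png',cv2.resize(c['pixels'][145:215,325:435,::-1],None,fx=7,fy=7,interpolation=cv2.INTER_CUBIC))
E
```

```text
force: [-3.2, 6.9, 5.4]
gripper_force: 24.7
turn -0.000 then dx 0.7 dy -0.2 dz -0.1 mm t=19.7 F [-3.2  6.9  5.4]
force: [1.2, -0.5, -0.2]
gripper_force: 0.0
finger_gap: 0.0739
turn 0.001 then dx 0.5 dy -144.7 dz 46.1 mm t=21.3 F [0.3 0.6 0.1]
```

View pics/t4.png

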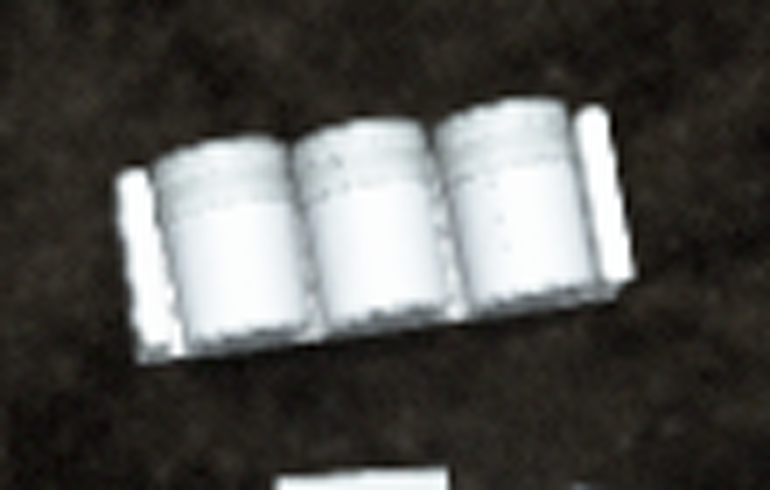

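Scaled: -0.15 rad is -0.75.

```bash
python3 nudge.py '0,0,0,-0.75
0,0,0,-0.08
0,0,0,0
0,0,0,0' >/dev/null; python3 plan.py 606.9 -5.2 80 7.13
```

```text
turn -0.004 then dx -208.5 dy -0.4 dz 26.2 mm t=21.8 F [ 0.2 -0.9  0.4]
```

Scaled: -0.05 m is -1, 0.02 m is 0.4.

```bash
python3 nudge.py '-1,0,0,0
-1,0,0,0
-1,0,0,0
-1,0,0,0
-0.16,0,0.4,0
0,0,0.4,0
0,0,0,0
0,0,0,0
0,0,0,0' >/dev/null; python3 plan.py 606.9 -5.2 18 7.13
```

```text
turn -0.000 then dx -1.3 dy -1.0 dz 49.5 mm t=22.6 F [ 0.8 -0.1 -0. ]
```

```bash
python3 nudge.py '-0.02,-0.02,0.6,0
0,0,0.36,0
0,0,0,0
0,0,0,0
0,0,0,0' >/dev/null; python3 plan.py 606.9 -5.2 18 7.13; python3 nudge.py '0,0,0,0
0,0,0,0
0,0,0,0
0,0,0,0' 0.05 25|grep -v tcp; python3 nudge.py '0.02,0,0,0
0,0,0,0' |grep force:;python3 nudge.py '0.02,0,0,0
0,0,0,0' |grep force:; python3 plan.py 606.9 -5.2 18 7.13
```

```text
turn -0.000 then dx 0.1 dy -0.7 dz 2.3 mm t=23.1 F [ 0.4  0.8 -0.6]
time: 23.55
position: [0.6068, -0.0054, 0.0192]
force: [-0.9, 1.0, 6.4]
finger_gap: 0.0598
gripper_force: 24.8
force: [0.5, -2.6, 5.8]
gripper_force: 24.8
force: [0.4, -6.6, 5.6]
gripper_force: 24.8
turn -0.001 then dx -0.2 dy 0.1 dz 1.2 mm t=23.9 F [ 0.4 -6.6  5.6]
```

Scaled: -0.002 m is -0.04.

```bash
python3 nudge.py '-0.04,0,-0.04,0
0,0,0,0
0,0,0,0' |grep force:;python3 nudge.py '0.03,0,0,0
0,0,0,0
0,0,0,0' |grep force:;python3 plan.py 606.9 -5.2 18 7.13; python3 nudge.py '0.02,0,0,0
0,0,0,0' |grep force:; python3 plan.py 606.9 -5.2 18 7.13
```

```text
force: [-0.9, -0.7, -1.3]
gripper_force: 24.8
force: [0.6, -6.5, -1.3]
gripper_force: 24.8
turn -0.001 then dx -0.2 dy 1.2 dz 1.9 mm t=24.6 F [ 0.6 -6.5 -1.3]
force: [0.2, -10.6, -1.6]
gripper_force: 24.7
turn -0.001 then dx -0.3 dy 1.2 dz 1.9 mm t=24.8 F [  0.2 -10.6  -1.6]
```

```bash
python3 nudge.py '-0.036,0,0.02,0
0,0,0.02,0
0,0,0,0
0,0,0,0' |grep force:; python3 nudge.py '0,0,0,0
0,0,0,0
0,0,0,0
0,0,-0.6,0
0,0,-0.6,0
-0.92,0,0,0
0,0,0,0
0,0,0,0
0,0,0,0' 0.074 |grep force:; python3 plan.py 612.5 -50 18 7.13
```

```text
force: [-5.7, -4.0, 8.8]
gripper_force: 24.8
force: [-0.6, 0.5, -0.9]
gripper_force: 0.0
turn -0.001 then dx -0.5 dy 1.4 dz 59.3 mm t=26.1 F [-0.6  0.5 -0.9]
```

Scaled: 0.03 m is 0.6, 0.028 m is 0.56.

```bash
python3 nudge.py '0,0.03,0.6,0
0,0,0.56,0
0,0,0,0
0,0,0,0
0,0,0,0' >/dev/null; python3 nudge.py '0,0,0,0
0,0,0,0
0,0,0,0
0,0,0,0' 0.05 25|grep -v tcp; python3 nudge.py '0,0,-0.04,0
0,0,0,0
0,0,0,0' |grep force:; python3 plan.py 612.5 -50 18 7.13;
python3 nudge.py '0.02,0,0,0
0,0,0,0' |grep force:;python3 nudge.py '0.02,0,0,0
0,0,0,0' |grep force:;python3 plan.py 612.5 -50 18 7.13; python3 nudge.py '-0.06,0,0,0
0,0,0,0' |grep force:;python3 nudge.py '-0.02,0,0,0
0,0,0,0' |grep force:;python3 plan.py 612.5 -50 18 7.13;python3 nudge.py '-0.02,0,0,0
0,0,0,0' |grep force:;python3 plan.py 612.5 -50 18 7.13;
```

```text
time: 26.95
position: [0.614, -0.0503, 0.0215]
force: [-1.6, 0.3, 6.5]
finger_gap: 0.0603
gripper_force: 24.9
force: [-0.2, 0.2, -0.8]
gripper_force: 24.9
turn -0.001 then dx 0.1 dy -0.3 dz 3.8 mm t=27.2 F [-0.2  0.2 -0.8]
force: [-0.5, -0.3, -1.8]
gripper_force: 24.9
force: [-1.2, -4.4, -2.7]
gripper_force: 24.9
turn -0.001 then dx -1.1 dy -0.3 dz 3.9 mm t=27.6 F [-1.2 -4.4 -2.7]
force: [-0.7, 0.8, -1.8]
gripper_force: 24.9
force: [0.1, 1.1, -1.7]
gripper_force: 24.9
turn -0.000 then dx 2.0 dy -0.7 dz 4.2 mm t=28.1 F [ 0.1  1.1 -1.7]
force: [0.2, 5.2, -0.5]
gripper_force: 24.9
turn -0.000 then dx 2.2 dy -0.8 dz 4.2 mm t=28.2 F [ 0.2  5.2 -0.5]
```

```bash
python3 nudge.py '0.05,-0.01,0,0
0,0,0.02,0
0,0,0.02,0
0,0,0,0' |grep force:;python3 plan.py 612.5 -50 18 7.13; python3 nudge.py '0,0,0,0
0,0,0,0
0,0,0,0
0,0,-0.6,0
0,0,-0.8,0
0,0,-0.4,0
1,0,0,0
1,0,0,0
1,0,0,0
1,0,0,0' 0.074 |grep force:
python3 nudge.py '1,0,0,0
0,0,0,0.75
0,0,0,0.08
0,0,0,0
0,0,0,0' | grep gap; python3 plan.py 437 207.5 60 -2.4
```

```text
force: [-5.9, 2.0, 10.6]
gripper_force: 24.9
turn -0.000 then dx 0.7 dy -0.2 dz 3.5 mm t=28.6 F [-5.9  2.  10.6]
force: [0.8, 0.7, -0.4]
gripper_force: 0.0
finger_gap: 0.0739
turn 0.001 then dx 5.2 dy -145.4 dz 50.0 mm t=30.1 F [1.1 0.6 0.4]
```

Scaled: -0.049 m is -0.98, -0.048 m is -0.96.

```bash
python3 nudge.py '0.052,-0.96,0,0
0.052,-0.96,0,0
0,-0.98,0,0
0,0,0.8,0
0,0,0,0
0,0,0,0
0,0,0,0'|grep rce: ; python3 plan.py 437 207.5 10 -2.4
```

```text
force: [-0.5, 0.2, -0.0]
gripper_force: 0.0
turn -0.001 then dx -0.9 dy -1.5 dz 61.0 mm t=30.9 F [-0.5  0.2 -0. ]
```

```bash
python3 nudge.py '-0.01,-0.03,0.5,0
0,0,0.5,0
0,0,0.19,0
0,0,0,0
0,0,0,0'|grep rce: ; python3 plan.py 437 207.5 10 -2.4;python3 nudge.py '0,0,0,0
0,0,0,0
0,0,0,0
0,0,0,0
0,0,0,0' 0.05 25|grep -v tcp; python3 nudge.py '0,0,-0.8,0
0,0,-0.8,0
0,0,-0.6,-0.75
0,0,-0.4,-0.08
0,0,0,0
0,0,0,0' |grep gap; python3 plan.py 609.6 -26.9 90 7.13
```

```text
force: [0.2, 0.6, 0.9]
gripper_force: 0.0
turn -0.000 then dx -0.9 dy 0.4 dz 1.6 mm t=31.4 F [0.2 0.6 0.9]
time: 31.85
position: [0.4368, 0.2086, 0.0119]
force: [0.6, -1.4, 4.9]
finger_gap: 0.0602
gripper_force: 24.9
finger_gap: 0.06
turn -0.001 then dx -254.9 dy 143.7 dz 50.0 mm t=32.5 F [-0.2  0.4 -1.6]
```

```bash
python3 nudge.py '-0.85,0.48,0,0
-0.85,0.48,0,0
-0.85,0.48,0,0
-0.85,0.48,0,0
-0.85,0.48,0,0
-0.85,0.48,0,0
0,0,0.6,0
0,0,0,0
0,0,0,0
0,0,0,0' |grep gap; python3 plan.py 609.6 -26.9 60 7.13
python3 - <<'E'
from meas import *
c=cam('side'); a=cv2.resize(c['pixels'][150:270,290:440,::-1],None,fx=5,fy=5,interpolation=cv2.INTER_CUBIC); cv2.imwrite('pics/s3.png',a)
np.set_printoptions(suppress=True,precision=1)
c=cam('top')
for i,(x,y) in enumerate([(222,212),(264,212),(298,212),(223,262)]): 
  if i in(0,3): print('tin',i,rect(c,(x-19,y-23,x+19,y+24),white,.025))
print('spat',tool(c,(230,122,285,190),.004,130)); 
E
```

```text
finger_gap: 0.06
turn 0.000 then dx -0.8 dy -0.0 dz 50.6 mm t=33.5 F [-0.6  0.1 -1.5]
tin 0 [542.8 299.2  60.1  32.5 -16.1 541.1 300.5]
tin 3 [430.4 293.4  60.7  32.2 -12.2 429.  294.3]
spat (array([673.8, 215.4]), np.float64(151.010263428039), np.float64(132.1082885859609), np.float64(41.31396989523071))
```

View pics/s3.png

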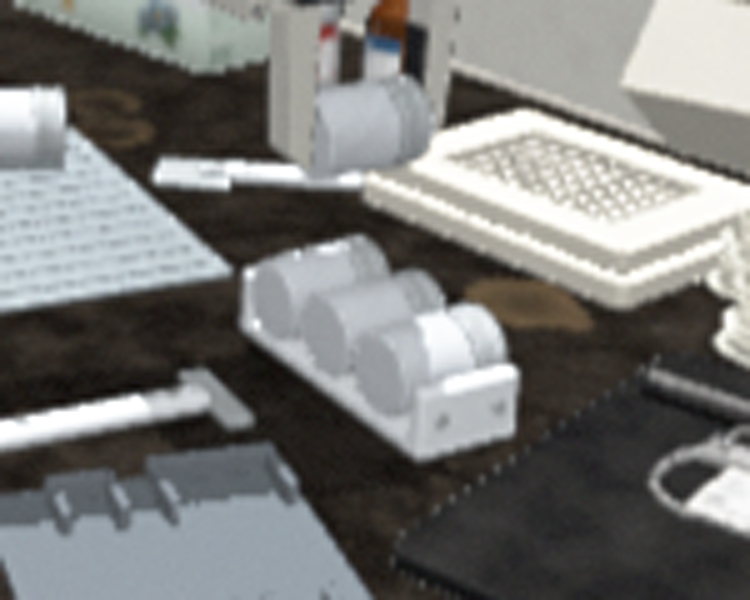

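Scaled: 0.03 m is 0.6, 0.02 m is 0.4.

```bash
python3 nudge.py '-0.01,0,0.6,0
0,0,0.4,0
0,0,0,0
0,0,0,0
0,0,0,0' |grep force:; python3 plan.py 609.6 -26.9 54.4 7.13; python3 nudge.py '0,0,0.08,0
0,0,0,0
0,0,0,0' |grep force:; python3 plan.py 609.6 -26.9 54.4 7.13
```

```text
force: [0.6, -0.6, -1.1]
gripper_force: 24.9
turn -0.000 then dx 0.7 dy -1.8 dz 8.4 mm t=34.0 F [ 0.6 -0.6 -1.1]
force: [0.5, -0.1, -0.7]
gripper_force: 24.9
turn -0.000 then dx 0.7 dy -0.6 dz 2.6 mm t=34.4 F [ 0.5 -0.1 -0.7]
```

Scaled: 0.0015 m is 0.03, -0.0005 m is -0.01.

```bash
python3 nudge.py '0.01,-0.01,0.03,0
0,0,0,0
0,0,0,0' |grep force:; python3 plan.py 609.6 -26.9 54.4 7.13; python3 nudge.py '0,0,0.02,0
0,0,0,0' |grep force:; python3 plan.py 609.6 -26.9 54.4 7.13
```

```text
force: [-0.0, 0.5, -1.4]
gripper_force: 24.9
turn -0.000 then dx 0.1 dy 0.1 dz 0.7 mm t=34.6 F [-0.   0.5 -1.4]
force: [-3.1, 1.9, 5.4]
gripper_force: 24.9
turn -0.000 then dx -0.0 dy -0.1 dz 0.5 mm t=34.9 F [-3.1  1.9  5.4]
```

Scaled: 0.05 m is 1, -0.04 m is -0.8.

```bash
python3 nudge.py '0,0,0,0
0,0,0,0
0,0,0,0
0,0,-0.6,0
0,0,-0.8,0
0,0,-0.4,0
1,0,0,0
1,0,0,0
1,0,0,0
1,0,0,0' 0.074 |grep force:
python3 nudge.py '1,0,0,0.75
1,0,0,0.75
0,0,0,0.54
0,0,0,0
0,0,0,0
0,0,0,0' | grep gap; python3 plan.py 542 297.5 80 -16.5
python3 - <<'E'
from meas import *
c=cam('top'); a=cv2.resize(c['pixels'][145:215,325:435,::-1],None,fx=5,fy=5,interpolation=cv2.INTER_CUBIC)
c=cam('side'); b=cv2.resize(c['pixels'][150:245,320:430,::-1],None,fx=5,fy=5,interpolation=cv2.INTER_CUBIC)
cv2.imwrite('pics/d1.png',np.vstack([a,b])[:,:][::1])
print(np.vstack([a,b]).shape)
E
```

```text
force: [0.6, -0.5, 1.3]
gripper_force: 0.0
finger_gap: 0.0741
turn 0.016 then dx 19.1 dy -45.5 dz 64.1 mm t=36.5 F [ 0.3 -0.  -0.2]
(825, 550, 3)
```

```bash
python3 nudge.py '0.38,-0.9,0,0.08
0,0,0.8,0
0,0,0.4,0
0,0,0,0
0,0,0,0
0,0,0,0'|grep rce: ; python3 plan.py 542 297.5 10 -16.5
python3 - <<'E'
import cv2,numpy as np
d=cv2.imread('pics/d1.png'); cv2.imwrite('pics/d2.png',cv2.resize(d,None,fx=.72,fy=.72,interpolation=cv2.INTER_AREA))
E
```

```text
force: [0.4, 0.1, -0.4]
gripper_force: 0.0
turn -0.002 then dx -0.7 dy -1.2 dz 76.2 mm t=37.1 F [ 0.4  0.1 -0.4]
```

View pics/d2.png

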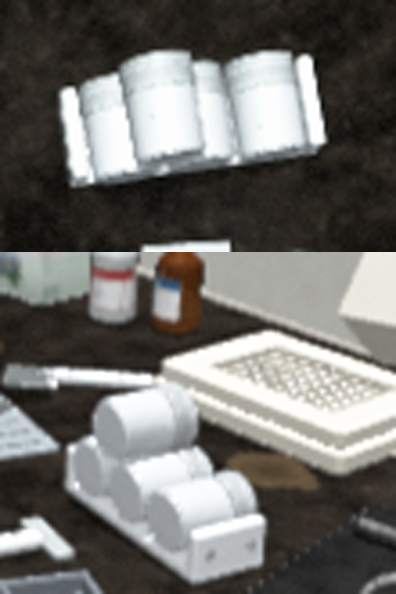

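Scaled: 0.03 m is 0.6, 0.0145 m is 0.29.

```bash
python3 nudge.py '-0.006,-0.02,0.6,0
0,0,0.6,0
0,0,0.29,0
0,0,0,0
0,0,0,0'|grep rce: ; python3 plan.py 542 297.5 10 -16.5;python3 nudge.py '0,0,0,0
0,0,0,0
0,0,0,0
0,0,0,0
0,0,0,0' 0.05 25|grep -v tcp; python3 nudge.py '0,0,-0.8,-0.75
0,0,-0.8,-0.75
0,0,-0.6,-0.55
0,0,-0.4,0
0,0,0,0
0,0,0,0' |grep gap; python3 plan.py 615.3 -72.5 90 7.13
```

```text
force: [-0.3, 0.3, 1.4]
gripper_force: 0.0
turn -0.001 then dx -0.5 dy 0.5 dz 1.0 mm t=37.6 F [-0.3  0.3  1.4]
time: 38.15
position: [0.542, 0.2984, 0.0114]
force: [0.3, -0.1, 7.0]
finger_gap: 0.0599
gripper_force: 24.9
finger_gap: 0.06
turn -0.004 then dx -376.7 dy 28.1 dz 49.2 mm t=38.8 F [-0.3  0.3 -1.3]
```

```bash
python3 nudge.py '-0.94,0.07,0,0
-0.94,0.07,0,0
-0.94,0.07,0,0
-0.94,0.07,0,0
-0.94,0.07,0,0
-0.94,0.07,0,0
-0.94,0.07,0,0
-0.94,0.07,0,0
0,0,0,0
0,0,0,0' |grep gap; python3 plan.py 615.3 -72.5 60 7.13
```

```text
finger_gap: 0.0598
turn -0.007 then dx 0.1 dy 2.9 dz 76.9 mm t=39.8 F [ 0.2  0.7 -1.4]
```

```bash
python3 nudge.py '0,0.05,0.6,0
0,0,0.6,-0.025
0,0,0.3,0
0,0,0,0
0,0,0,0
0,0,0,0' |grep force:; python3 plan.py 615.3 -72.5 53.9 7.13
```

```text
force: [-0.2, 0.1, -1.0]
gripper_force: 24.9
turn 0.002 then dx -0.6 dy -2.4 dz 12.7 mm t=40.4 F [-0.2  0.1 -1. ]
```

Scaled: 0.006 m is 0.12, 0.003 m is 0.06, 0.002 rad is 0.01.

```bash
python3 nudge.py '0,-0.03,0.12,0.01
0,0,0.06,0
0,0,0,0
0,0,0,0' |grep force:; python3 plan.py 615.3 -72.5 53.9 7.13;  python3 nudge.py '0,0,0.03,0
0,0,0,0
0,0,0,0' |grep force:; python3 plan.py 615.3 -72.5 53.9 7.13
```

```text
force: [0.5, -0.3, -1.0]
gripper_force: 24.9
turn -0.001 then dx -0.6 dy 0.4 dz 1.8 mm t=40.8 F [ 0.5 -0.3 -1. ]
force: [-3.2, 1.2, 6.1]
gripper_force: 24.9
turn -0.001 then dx -0.7 dy 0.1 dz 1.4 mm t=41.0 F [-3.2  1.2  6.1]
```

```bash
python3 nudge.py '0.01,0,0.01,0
0,0,0,0' |grep force:; python3 plan.py 615.3 -72.5 53.9 7.13; python3 nudge.py '0,0,0,0
0,0,0,0
0,0,0,0
0,0,-0.6,0
0,0,-0.8,0
0,0,-0.4,0
1,0,0,0
1,0,0,0
1,0,0,0
1,0,0,0' 0.074 |grep force:
python3 nudge.py '1,0,0,0.75
1,0,0,0.75
1,0,0,0.185
1,0,0,0
0,0,0,0
0,0,0,0
0,0,0,0' | grep gap; python3 plan.py 430 292.5 80 -12.2
cat > stack.py <<'E'
from meas import *
# tin ends seen from the side camera: front faces as grey ellipses; print top outline of the stack from 'top' and 'side'
th=np.radians(7.13);u=np.array([np.cos(th),np.sin(th),0]);v=np.array([-u[1],u[0],0]);o=np.array([.6124,-.0497,0])
E
```

```text
force: [-5.3, 2.6, 7.7]
gripper_force: 24.8
turn -0.000 then dx -1.2 dy 0.0 dz 1.2 mm t=41.2 F [-5.3  2.6  7.7]
force: [0.0, 0.6, -0.4]
gripper_force: 0.0
finger_gap: 0.0741
turn 0.013 then dx -63.0 dy -163.6 dz 63.4 mm t=43.0 F [-0.1  0.1 -0.1]
```

```bash
cat >> stack.py <<'E'
np.set_printoptions(suppress=True,precision=1,linewidth=200)
a=np.linspace(0,2*np.pi,180)
def env(c,q):  # upper outline row per column
    return {x:q[np.abs(q[:,0]-x)<.3][:,1].min() for x in range(int(q[:,0].min())+1,int(q[:,0].max()))}
def model(c,tins):
    P=[]
    for (y,z) in tins:
        for s in(.03,-.03): P.append(proj(c,o+u*s+v*y*1e-3+[0,0,z*1e-3]+.022*(np.cos(a)[:,None]*v+np.sin(a)[:,None]*[0,0,1])))
    return P
def check(name,roi,tins):
    c=cam(name); q=contour(c,roi,lambda m:m.min(2)>125); e=env(c,q)
    for t,P in zip(tins,[np.vstack(p) for p in zip(*[iter(model(c,tins))]*2)]):
        h=cv2.convexHull(P.astype(np.float32))[:,0]; i=h[:,1].argmin(); k=h[:,0].argmin(); r=h[:,0].argmax()
        print(name,t,'exp top',h[i],'left',h[k],'right',h[r])
    print({x:round(float(y),1) for x,y in e.items()})
E
python3 - <<'E'
from stack import *
T=[(46,30),(-46,30),(23,67.5),(-23,67.5)]
check('top',(335,140,425,205),T)
check('side',(330,165,400,245),T)
E
```

```text
top (46, 30) exp top [361. 164.] left [345.6 168.2] right [369.5 191.7]
top (-46, 30) exp top [402.5 158.4] left [386.7 162.9] right [411.  185.9]
top (23, 67.5) exp top [373.1 158.2] left [357.2 162.7] right [382.1 186.9]
top (-23, 67.5) exp top [394.8 155.2] left [378.5 160. ] right [403.7 183.9]
{342: 169.4, 343: 168.9, 344: 168.9, 345: 168.9, 346: 169.8, 347: 169.2, 348: 167.9, 349: 167.2, 350: 167.1, 351: 166.6, 352: 166.1, 353: 165.9, 354: 165.9, 355: 165.6, 356: 165.1, 357: 165.1, 358: 164.8, 359: 162.6, 360: 161.9, 361: 161.2, 362: 160.8, 363: 160.2, 364: 160.1, 365: 159.9, 366: 159.4, 367: 159.1, 368: 158.9, 369: 158.9, 370: 158.9, 371: 158.9, 372: 158.9, 373: 158.9, 374: 158.9, 375: 159.1, 376: 159.1, 377: 159.2, 378: 161.6, 379: 163.1, 380: 159.9, 381: 159.1, 382: 158.2, 383: 158.1, 384: 157.6, 385: 157.1, 386: 157.1, 387: 156.9, 388: 156.4, 389: 155.9, 390: 155.9, 391: 155.9, 392: 155.9, 393: 155.9, 394: 155.9, 395: 155.9, 396: 156.1, 397: 156.2, 398: 156.2, 399: 158.2, 400: 158.9, 401: 158.9, 402: 158.9, 403: 158.9, 404: 159.1, 405: 159.2, 406: 160.6, 407: 160.9, 408: 16
[... 511 characters left out ...]
2.2, 341: 182.1, 342: 182.2, 343: 182.2, 344: 182.2, 345: 182.2, 346: 182.4, 347: 182.4, 348: 182.4, 349: 182.4, 350: 182.6, 351: 182.6, 352: 182.6, 353: 182.8, 354: 182.9, 355: 182.9, 356: 183.1, 357: 183.2, 358: 183.4, 359: 183.4, 360: 183.4, 361: 183.4, 362: 183.8, 363: 184.1, 364: 183.8, 365: 179.8, 366: 179.1, 367: 178.9, 368: 178.4, 369: 178.2, 370: 178.1, 371: 177.8, 372: 177.4, 373: 177.1, 374: 176.9, 375: 176.4, 376: 176.2, 377: 175.9, 378: 175.6, 379: 175.4, 380: 175.1, 381: 174.9, 382: 174.6, 383: 174.4, 384: 173.9, 385: 173.6, 386: 173.4, 387: 173.1, 388: 172.9, 389: 172.6, 390: 172.4, 391: 172.2, 392: 171.9, 393: 171.6, 394: 171.4, 395: 171.4, 396: 171.6, 397: 171.8, 398: 172.1}
```

```bash
python3 nudge.py '-0.31,-0.82,0,0.065
-0.31,-0.82,0,0
-0.32,-0.82,0,0
-0.32,-0.8,0,0
0,0,0.8,0
0,0,0.4,0
0,0,0,0
0,0,0,0
0,0,0,0'|grep rce: ; python3 plan.py 430 292.5 10 -12.2
```

```text
force: [-0.7, 0.2, 1.2]
gripper_force: 0.0
turn -0.000 then dx -0.7 dy -2.1 dz 75.4 mm t=44.0 F [-0.7  0.2  1.2]
```

```bash
python3 nudge.py '-0.006,-0.04,0.6,0
0,0,0.6,0
0,0,0.276,0
0,0,0,0
0,0,0,0'|grep rce: ; python3 plan.py 430 292.5 10 -12.2;python3 nudge.py '0,0,0,0
0,0,0,0
0,0,0,0
0,0,0,0
0,0,0,0' 0.05 25|grep -v tcp; python3 nudge.py '0,0,-0.8,0
0,0,-0.8,-0.75
0,0,-0.8,-0.75
0,0,-0.6,-0.19
0,0,0,0
0,0,0,0' |grep gap; python3 plan.py 612.5 -49.7 120 7.13
```

```text
force: [-0.2, 0.1, 0.7]
gripper_force: 0.0
turn 0.000 then dx -0.5 dy 0.5 dz 1.0 mm t=44.5 F [-0.2  0.1  0.7]
time: 44.95
position: [0.4301, 0.2934, 0.0114]
force: [0.7, 0.5, 6.6]
finger_gap: 0.0597
gripper_force: 24.9
finger_gap: 0.0603
turn 0.000 then dx -362.7 dy 139.6 dz 40.3 mm t=45.5 F [-1.4 -0.1 -1.8]
```

Scaled: -0.0453 m is -0.906, 0.0174 m is 0.348.

```bash
python3 nudge.py '-0.906,0.348,0,0
-0.906,0.348,0,0
-0.906,0.348,0,0
-0.906,0.348,0,0
-0.906,0.348,0,0
-0.906,0.348,0,0
-0.906,0.348,0,0
-0.906,0.348,0,0
0,0,0,0
0,0,0,0' |grep gap; python3 plan.py 612.5 -49.7 91.4 7.13; python3 nudge.py '0,0,0.6,0
0,0,0.5,0
0,0,0,0
0,0,0,0
0,0,0,0' |grep force:;  python3 plan.py 612.5 -49.7 91.4 7.13
```

```text
finger_gap: 0.0599
turn -0.002 then dx 0.4 dy 1.7 dz 65.3 mm t=46.5 F [ 0.2  0.2 -2. ]
force: [-0.1, 0.2, -1.2]
gripper_force: 24.9
turn 0.002 then dx -0.9 dy -0.6 dz 15.0 mm t=47.0 F [-0.1  0.2 -1.2]
```

```bash
python3 nudge.py '-0.006,-0.01,0.12,0
0,0,0.1,0
0,0,0,0
0,0,0,0' |grep force:;  python3 plan.py 612.5 -49.7 91.4 7.13;python3 nudge.py '0,0,0.03,0
0,0,0,0
0,0,0,0' |grep force:; python3 plan.py 612.5 -49.7 91.4 7.13
```

```text
force: [-0.1, 0.3, -1.1]
gripper_force: 24.9
turn 0.001 then dx -0.0 dy 0.8 dz 2.4 mm t=47.5 F [-0.1  0.3 -1.1]
force: [-1.8, 1.5, 4.4]
gripper_force: 24.8
turn 0.001 then dx 0.0 dy 0.3 dz 1.7 mm t=47.8 F [-1.8  1.5  4.4]
```

Scaled: 0.0005 m is 0.01, 0.0003 m is 0.006.

```bash
python3 nudge.py '0.01,0.006,0,0
0,0,0,0' |grep force:; python3 nudge.py '0,0,0,0
0,0,0,0
0,0,0,0
0,0,0,0
0,0,-0.6,0
0,0,-0.8,0
0,0,-0.6,0
0,0,-0.6,0
0,0,0,0' 0.074 |grep force:; python3 nudge.py '1,0,0,0
1,0,0,0
1,0,0,0
1,0,0,0
1,0,0,0
1,0,0,0
0,0,0,0
0,0,0,0' | grep gap
python3 - <<'E'
from stack import *
T=[(46,30),(-46,30),(23,67.5),(-23,67.5),(0,105)]
check('top',(335,140,425,205),T)
c=cam('top');print('spat',tool(c,(230,122,285,190),.004,130)); print('scr',tool(c,(355,205,396,275),.005,120))
print('tray',rect(c,(395,205,490,292),lambda a:a.min(2)>100,.004))
E
python3 plan.py 673.8 215.4 60 61
```

```text
force: [-0.9, 1.7, 5.1]
gripper_force: 24.9
force: [-0.3, 0.3, -0.0]
gripper_force: 0.0
finger_gap: 0.0739
top (46, 30) exp top [361. 164.] left [345.6 168.2] right [369.5 191.7]
top (-46, 30) exp top [402.5 158.4] left [386.7 162.9] right [411.  185.9]
top (23, 67.5) exp top [373.1 158.2] left [357.2 162.7] right [382.1 186.9]
top (-23, 67.5) exp top [394.8 155.2] left [378.5 160. ] right [403.7 183.9]
top (0, 105) exp top [386.5 151.9] left [369.7 156.8] right [395.8 181.8]
{342: 169.4, 343: 168.9, 344: 168.9, 345: 168.9, 346: 169.6, 347: 168.8, 348: 167.8, 349: 167.2, 350: 167.1, 351: 166.4, 352: 166.1, 353: 165.9, 354: 165.9, 355: 165.6, 356: 165.1, 357: 165.1, 358: 164.9, 359: 162.6, 360: 161.9, 361: 161.2, 362: 160.8, 363: 160.2, 364: 160.1, 365: 159.9, 366: 159.4, 367: 159.1, 368: 158.9, 369: 158.9, 370: 159.1, 371: 157.1, 372: 155.9, 373: 155.2, 374: 154.9, 375: 154.2, 376: 154.1, 377: 153.9, 378: 153.4, 379: 153.1, 380: 152.9, 381: 152.9, 382: 152.9, 383: 152.8, 384: 152.4, 385: 152.4, 386: 152.4, 387: 152.4, 388: 152.6, 389: 152.9, 390: 153.4, 391: 155.2, 392: 156.1, 393: 155.9, 394: 155.9, 395: 156.1, 396: 156.1, 397: 156.2, 398: 156.2, 399: 158.4, 400: 158.9, 401: 158.9, 402: 158.9, 403: 159.1, 404: 159.1, 405: 159.2, 406: 160.2, 407: 161.1, 408: 160.2, 409: 159.9, 410: 159.9, 411: 160.2, 412: 164.1, 413: 169.8, 414: 175.2}
spat (array([674.2, 215.2]), np.float64(151.59311945121863), np.float64(131.3089261152649), np.float64(41.74419994836805))
scr (array([477.6, -50. ]), np.float64(3.2905408068966655), np.float64(121.34588827275293), np.float64(54.6253337589899))
tray [ 456.8 -184.5  158.9  137.3   84.5  456.8 -184.5]
turn -0.939 then dx -102.5 dy 20.2 dz 161.6 mm t=49.8 F [ 0.5  0.4 -0.6]
```

Scaled: -0.15 rad is -0.75.

```bash
python3 nudge.py '0,0,0,-0.75
0,0,0,-0.75
0,0,0,-0.75
0,0,0,-0.75
0,0,0,-0.75
0,0,0,-0.75
0,0,0,-0.23
0,0,0,0
0,0,0,0' 0.044 25 >/dev/null; python3 plan.py 674 215.3 60 61.4
```

```text
turn -0.004 then dx -102.3 dy 19.6 dz 162.3 mm t=50.6 F [-0.1  0.5 -0. ]
```

```bash
python3 nudge.py '-0.9,0.16,0,-0.02
-0.9,0.16,0,0
-0.24,0.07,0,0
0,0,1,0
0,0,1,0
0,0,0.8,0
0,0,0,0
0,0,0,0
0,0,0,0
0,0,0,0' >/dev/null; python3 plan.py 674 215.3 3 61.4
python3 - <<'E'
from h import *
c=cam('side'); print(proj(c,np.array([.674,.215,.01])))
E
```

```text
turn 0.004 then dx 0.6 dy -2.8 dz 83.7 mm t=51.6 F [-0.2 -0.2  0.3]
[[341.12266134 182.12350956]]
```

Scaled: 0.03 m is 0.6, 0.02 m is 0.4.

```bash
python3 nudge.py '0,-0.04,0.6,0
0,0,0.4,0
0,0,0,0
0,0,0,0
0,0,0,0' >/dev/null; python3 plan.py 674 215.3 3 61.4
```

```text
turn 0.004 then dx -0.1 dy -0.3 dz 32.0 mm t=52.2 F [-0.5  0.9  0. ]
```

Scaled: 0.02 m is 0.4, 0.008 m is 0.16.

```bash
python3 nudge.py '0,0,0.4,0
0,0,0.16,0
0,0,0,0
0,0,0,0
0,0,0,0'|grep force:; python3 plan.py 674 215.3 2 61.4;python3 nudge.py '0,0,0.05,0
0,0,0,0
0,0,0,0'|grep force:; python3 plan.py 674 215.3 2 61.4
```

```text
force: [0.3, -0.0, 0.1]
gripper_force: 0.0
turn 0.004 then dx -0.7 dy 0.3 dz 3.6 mm t=52.7 F [ 0.3 -0.   0.1]
force: [-0.4, -0.5, -0.3]
gripper_force: 0.0
turn 0.004 then dx -1.3 dy 0.8 dz -0.1 mm t=53.0 F [-0.4 -0.5 -0.3]
```

Scaled: -0.04 m is -0.8, -0.03 m is -0.6.

```bash
python3 nudge.py '0,0,0,0
0,0,0,0
0,0,0,0
0,0,0,0
0,0,0,0
0,0,0,0' 0.005 35; python3 nudge.py '0,0,-0.6,0
0,0,-0.8,0
0,0,-0.8,0
0,0,0,0
0,0,0,0'; python3 - <<'E'
from meas import *
c=cam('top')
q=contour(c,(230,122,285,190),bright); print(len(q))
E
```

```text
time: 53.6
position: [0.6725, 0.2152, 0.0019]
tcp_rot: [3.142, 0.0, 2.646]
force: [-0.2, -0.4, -0.8]
finger_gap: 0.0134
gripper_force: 34.9
time: 54.1
position: [0.6736, 0.2155, 0.1137]
tcp_rot: [3.139, 0.003, 2.647]
force: [-0.7, 0.7, -1.7]
finger_gap: 0.0136
gripper_force: 34.9
1784
```

```bash
python3 nudge.py '0,0,-0.8,0
0,0,-0.6,0.75
0,0,0,0.75
0,0,0,0.75
0,0,0,0.75
0,0,0,0.75
0,0,0,0.75
0,0,0,0.75
0,0,0,0.615
0,0,0,0' |grep gap; python3 plan.py 490.6 -188.3 100 -5.5
```

```text
finger_gap: 0.0138
turn -0.003 then dx -418.6 dy -141.1 dz 78.8 mm t=55.1 F [-0.3 -0.4 -0.5]
```

```bash
python3 nudge.py '0,-0.94,0,0
0,-0.94,0,0
0,-0.94,0,0
0,0,0,0' |grep gap; python3 nudge.py '-0.926,0,0,0
-0.926,0,0,0
-0.926,0,0,0
-0.926,0,0,0
-0.926,0,0,0
-0.926,0,0,0
-0.926,0,0,0
-0.926,0,0,0
-0.926,0,0,0
0,0,0,0' |grep gap; python3 nudge.py '0,0,0.8,0
0,0,0.8,0
0,0,0,0
0,0,0,0
0,0,0,0' |grep gap; python3 plan.py 490.6 -188.3 40 -5.5
```

```text
finger_gap: 0.0136
finger_gap: 0.0133
finger_gap: 0.0136
turn 0.000 then dx -2.5 dy -2.2 dz 64.1 mm t=57.0 F [ 1.2 -0.4  0.8]
```

```bash
python3 nudge.py '-0.02,-0.03,0.6,0
0,0,0.6,0
0,0,0.3,0
0,0,0,0
0,0,0,0
0,0,0,0' |grep gap; python3 plan.py 490.6 -188.3 6 -5.5
python3 - <<'E'
from meas import *
np.set_printoptions(suppress=True,precision=1)
c=cam('top'); k=(c['pixels'].min(2)>215); k[:205]=0;k[292:]=0;k[:,:395]=0;k[:,490:]=0
n,l,st,ce=cv2.connectedComponentsWithStats(k.astype(np.uint8))
for i in range(1,n):
  if st[i][4]>20: print(st[i],ce[i])
s=np.array([.4906,-.1883,.03]); a=np.radians(84.5)
for d in(.065,-.065): print(proj(c,s+d*np.array([np.cos(a),np.sin(a),0])))
c=cam('side'); k=(c['pixels'].min(2)>215); k[:230]=0;k[330:]=0;k[:,:270]=0;k[:,400:]=0
n,l,st,ce=cv2.connectedComponentsWithStats(k.astype(np.uint8))
for i in range(1,n):
  if st[i][4]>20: print('side',st[i],ce[i])
for d in(.065,.017,-.065): print(proj(c,s+d*np.array([np.cos(a),np.sin(a),0])))
E
```

```text
finger_gap: 0.0133
turn -0.001 then dx -1.0 dy -1.0 dz 23.1 mm t=57.6 F [ 0.1 -0.4 -0.8]
[414 220  19  18 275] [422.7 228.7]
[[413.9 228.9]]
[[473.9 233.9]]
side [289 230  42   9 141] [306.7 233. ]
side [326 238   6   7  30] [329.2 240.5]
[[332.2 235.2]]
[[339.4 246.2]]
[[353.8 268.1]]
```

```bash
python3 nudge.py '0,-0.02,0.24,0
0,0,0.12,0
0,0,0,0
0,0,0,0
0,0,0,0' |grep force:; python3 plan.py 490.6 -188.3 6 -5.5; python3 nudge.py '0,0,0.04,0
0,0,0,0
0,0,0,0' |grep force:; python3 plan.py 490.6 -188.3 6 -5.5
```

```text
force: [-0.6, 0.0, 0.0]
gripper_force: 34.9
turn -0.001 then dx -1.6 dy 1.8 dz 2.8 mm t=58.2 F [-0.6  0.   0. ]
force: [-0.5, 0.0, 0.0]
gripper_force: 34.9
turn -0.001 then dx -1.6 dy 1.8 dz 0.8 mm t=58.5 F [-0.5  0.   0. ]
```

```bash
python3 nudge.py '-0.008,0.034,0,0
0,0,0.016,0
0,0,0,0
0,0,0,0' |grep force:; python3 plan.py 490.6 -188.3 6 -5.5; python3 nudge.py '0,0,0.01,0
0,0,0,0' |grep force:; python3 plan.py 490.6 -188.3 6 -5.5
```

```text
force: [0.8, -0.8, -0.1]
gripper_force: 34.9
turn -0.001 then dx -1.2 dy 0.0 dz 0.0 mm t=59.0 F [ 0.8 -0.8 -0.1]
force: [-1.4, 1.0, 2.7]
gripper_force: 34.9
turn -0.001 then dx -1.2 dy -0.0 dz -0.2 mm t=59.1 F [-1.4  1.   2.7]
```

Scaled: -0.04 m is -0.8, -0.03 m is -0.6, -0.15 rad is -0.75.

```bash
python3 nudge.py '0,0,0,0
0,0,0,0
0,0,0,0
0,0,-0.6,0
0,0,-0.8,0
0,0,-0.8,0
0,0,0,-0.75
0,0,0,-0.75
0,0,0,-0.75
0,0,0,-0.75' 0.044 |grep force:; python3 nudge.py '0,0,0,-0.75
0,0,0,-0.75
0,0,0,-0.75
0,0,0,-0.75
0,0,0,-0.75
0,0,0,-0.75
0,0,0,-0.75
0,0,0,-0.37
0,0,0,0' |grep gap; python3 plan.py 482.6 -49.7 50 93.3
```

```text
force: [0.9, -0.2, 0.2]
gripper_force: 0.0
finger_gap: 0.0437
turn -0.001 then dx 0.1 dy 137.6 dz 65.5 mm t=61.0 F [ 0.5 -0.1  0. ]
```

```bash
python3 - <<'E'
from meas import *
c=cam('top'); print('scr',tool(c,(355,205,396,275),.005,120))
E
python3 nudge.py '0,0.92,0,0
0,0.92,0,0
0,0.912,0,0
0,0,0.6,0
0,0,0.6,0
0,0,0,0
0,0,0,0
0,0,0,0'|grep gap; python3 plan.py 482.6 -49.7 3 93.3
```

```text
scr (array([477.55550128, -50.01521983]), np.float64(3.2629828985638722), np.float64(121.29396055739642), np.float64(54.59086280601784))
finger_gap: 0.0438
turn -0.003 then dx 1.5 dy 0.7 dz 54.3 mm t=61.9 F [-0.  -0.7 -0.8]
```

Scaled: 0.03 m is 0.6, 0.02 m is 0.4, -0.003 rad is -0.015.

```bash
python3 nudge.py '0.02,0,0.6,-0.015
0,0,0.4,0
0,0,0,0
0,0,0,0
0,0,0,0'|grep force:; python3 plan.py 482.6 -49.7 2 93.3; python3 nudge.py '0,0,0.07,0
0,0,0,0
0,0,0,0
0,0,0,0'|grep force:; python3 plan.py 482.6 -49.7 2 93.3
```

```text
force: [-0.6, -0.3, 0.7]
gripper_force: 0.0
turn 0.001 then dx 1.0 dy 0.7 dz 5.6 mm t=62.4 F [-0.6 -0.3  0.7]
force: [0.2, -0.1, 0.4]
gripper_force: 0.0
turn 0.001 then dx -0.5 dy 0.1 dz 0.3 mm t=62.8 F [ 0.2 -0.1  0.4]
```

Scaled: -0.04 m is -0.8, -0.03 m is -0.6, 0.15 rad is 0.75.

```bash
python3 nudge.py '0,0,0,0
0,0,0,0
0,0,0,0
0,0,0,0
0,0,0,0
0,0,0,0' 0.005 35|grep -v tcp; python3 nudge.py '0,0,-0.6,0
0,0,-0.8,0
0,0,-0.6,0
0,0,0,0.75
0,0,0,0.75
0,0,0,0.75
0,0,0,0.75
0,0,0,0.75'|grep gap; python3 nudge.py '0,0,0,0.75
0,0,0,0.75
0,0,0,0.75
0,0,0,0.75
0,0,0,0.75
0,0,0,0.75
0,0,0,0.375
0,0,0,0
0,0,0,0'|grep gap; python3 plan.py 430.5 -187 60 -5.5
```

```text
time: 63.4
position: [0.482, -0.0498, 0.002]
force: [0.2, -0.5, 0.2]
finger_gap: 0.0135
gripper_force: 35.0
finger_gap: 0.0137
finger_gap: 0.0135
turn 0.003 then dx -141.5 dy -38.0 dz 42.0 mm t=65.1 F [-0.6 -0.2 -0.2]
```

Scaled: -0.0475 m is -0.95, -0.047 m is -0.94, 0.003 rad is 0.015.

```bash
python3 nudge.py '-0.94,-0.25,0,0
-0.94,-0.25,0,0
-0.95,-0.26,0,0.015
0,0,0.6,0
0,0,0.4,0
0,0,0,0
0,0,0,0
0,0,0,0
0,0,0,0'|grep gap; python3 plan.py 430.5 -187 25 -5.5
python3 - <<'E'
from meas import *
np.set_printoptions(suppress=True,precision=1)
c=cam('top'); k=(c['pixels'].min(2)>215); k[:205]=0;k[295:]=0;k[:,:395]=0;k[:,495:]=0
n,l,st,ce=cv2.connectedComponentsWithStats(k.astype(np.uint8))
for i in range(1,n):
  if st[i][4]>10: print(st[i],ce[i])
s=np.array([.4309,-.1825,.052]); a=np.radians(-95.5)
for d in(.060,-.060): print(proj(c,s+d*np.array([np.cos(a),np.sin(a),0])))
s=np.array([.4906,-.1883,.006]);
for d in(.065,-.065): print(proj(c,s-d*np.array([np.cos(a),np.sin(a),0])))
E
```

```text
finger_gap: 0.0133
turn -0.001 then dx 0.1 dy -1.4 dz 28.5 mm t=66.0 F [ 1.3  1.1 -0.1]
[412 222  25  19 368] [423.1 230.8]
[419 253  19   8 116] [427.6 256.3]
[[474.  261.2]]
[[416.8 256.4]]
[[411.7 230. ]]
[[470.3 234.9]]
```

The manual's scale: shifts go in shares of 50 mm and turns go in units of 0.2 rad. Converting my numbers, 0.025 m is 0.5, 0.012 m is 0.24.

```bash
python3 nudge.py '0.03,-0.02,0.5,0
0,0,0.24,0
0,0,0,0
0,0,0,0
0,0,0,0'|grep force:; python3 plan.py 430.5 -187 6 -5.5; python3 - <<'E'
from meas import *
np.set_printoptions(suppress=True,precision=1)
c=cam('top'); k=(c['pixels'].min(2)>205); k[:245]=0;k[295:]=0;k[:,:395]=0;k[:,495:]=0
n,l,st,ce=cv2.connectedComponentsWithStats(k.astype(np.uint8))
for i in range(1,n):
  if st[i][4]>10: print(st[i],ce[i])
s=np.array([.4309,-.1825,.02]); a=np.radians(-95.5)
for d in(.060,-.060): print(proj(c,s+d*np.array([np.cos(a),np.sin(a),0])))
E
```

```text
force: [-0.5, -0.8, -0.9]
gripper_force: 35.0
turn -0.002 then dx -1.2 dy 0.1 dz 10.0 mm t=66.5 F [-0.5 -0.8 -0.9]
[414 254  24   8 120] [423.3 257.7]
[[469.1 261.6]]
[[413.7 257. ]]
```

Scaled: 0.007 m is 0.14, 0.002 m is 0.04.

```bash
python3 nudge.py '0,0,0.14,0
0,0,0.04,0
0,0,0,0
0,0,0,0'|grep force:; python3 plan.py 430.5 -187 6 -5.5; python3 nudge.py '0,0,0.02,0
0,0,0,0
0,0,0,0'|grep force:; python3 plan.py 430.5 -187 6 -5.5
```

```text
force: [-0.2, -0.0, 0.8]
gripper_force: 35.0
turn -0.002 then dx -1.4 dy 0.7 dz 0.1 mm t=67.0 F [-0.2 -0.   0.8]
force: [-5.6, 3.1, 12.0]
gripper_force: 35.0
turn -0.002 then dx -1.4 dy 0.7 dz -0.0 mm t=67.3 F [-5.6  3.1 12. ]
```

Floor contact at the expected height; release, retreat, and look.

```bash
python3 nudge.py '0,0,-0.01,0
0,0,0,0
0,0,0,0
0,0,0,0
0,0,-0.6,0
0,0,-0.8,0
0,0,-0.8,0
0,0,-0.8,0
0,0,0,0' 0.044 |grep force:; python3 nudge.py '1,0,0,0
1,0,0,0
1,0,0,0
1,0,0,0
1,0,0,0
1,0,0,0
1,0,0,0
1,0,0,0
1,0,0,0
0,0,0,0'|grep gap
python3 - <<'E'
from stack import *
c=cam('top'); a=cv2.resize(c['pixels'][145:295,335:485,::-1],None,fx=3.9,fy=3.9,interpolation=cv2.INTER_CUBIC)
d=cam('side'); b=cv2.resize(d['pixels'][170:310,300:345+55,::-1],None,fx=2,fy=2); b=cv2.resize(d['pixels'][160:310,285:395,::-1],(int(110*1.95),int(150*1.95)),interpolation=cv2.INTER_CUBIC)
b=cv2.copyMakeBorder(b,0,a.shape[0]-b.shape[0],0,0,cv2.BORDER_CONSTANT); m=np.hstack([a,b]); print(m.shape); cv2.imwrite('pics/fin.png',m)
w=lambda m:m.min(2)>212
print('spat',(lambda q:(q.min(0),q.max(0)))(contour(c,(405,212,482,247),w)),'scr',(lambda q:(q.min(0),q.max(0)))(contour(c,(405,245,482,285),w)))
E
```

```text
force: [1.0, -0.2, 0.6]
gripper_force: 0.0
finger_gap: 0.0439
(585, 799, 3)
spat (array([411.4, 221.2]), array([471.2, 240.4])) scr (array([412.9, 250.2]), array([467.2, 274.2]))
```

View pics/fin.png

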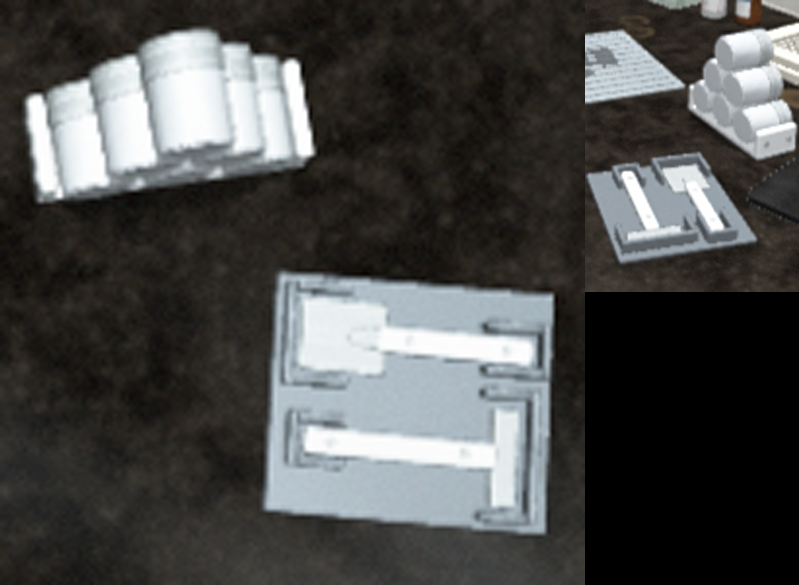

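The picture shows six tins stacked as a 3-2-1 pyramid, rack at about (165,115). The spatula blade is in its pocket (340,335) and the crossbar is in its pocket (507,455), both clear of the ribs.

```bash
python3 - <<'E'
from rig import robot
print(robot.sign_off())
E
```

```text
the job is handed in; nothing more can be done
None
```

The job is handed in: all six tins are stacked 3-2-1 in the rack, and the spatula and scraper lie in their own compartments of the tray. The last camera check showed everything in place, but sign-off returned no verdict.

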